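# Salt from the back of the condiment block

## Robot

A 6-joint arm with a two-finger parallel gripper is mounted at the origin on a cart in front of the work surface, level with it; the furniture and walls round the work are solid. World frame = base frame: x ahead of the robot, y to its left, z up, the work surface at z = 0. Lengths are in m, angles in degrees, forces in N, time in s.
With the tool pointing down it reaches from about 0.325 to 0.9 m from the base axis. Payload 6.1 kg.
Tool frame: the origin (TCP) lies at the very end of the fingers, on their centre line; the grasp point (between the pads) lies 19 mm behind it; z points along the fingers, y is the line along which they close (so a half turn about z gives the same grasp; the last joint's range is limited). The gripper opens to 87 mm and grips with 3 to 60 N. Pads are 19 mm wide; open, the fingers measure 117 mm over their backs; the gripper's body (75 mm by 190 mm) begins 51 mm behind the grasp point.
Start: joints at [62.504, 12.628, 87.462, -0, 79.91, -7.225], TCP at [0.217, 0.586, 0.223] pointing down, gripper open.
Joint ranges: [-170.65, 170.65], [-52.31, 119.04], [5.05, 147.46], [-71.25, 251.25], [11.57, 151.72], [-153.62, 153.62]. Speed limits (degrees/s): [147.25, 147.25, 172.46, 180, 180, 180].

## Interface

Orientations are given as a 3x3 rotation matrix whose columns are the frame's x, y, z axes.
In Python, from cell import robot, cams, order gives the robot as it stands.
- The arm moves only by the tool jog_arm, never from a script. Its argument "motion" is a list of rows, each an object of numbers: "grip": the closure, from -1 (fully open) to 1 (shut); "x", "y", "z": the shift along the world's x, y, z each as a share of 4 cm, from -1 to 1; "ax", "ay", "az": the turn, a rotation vector about the world's x, y, z each as a share of 30 degrees, from -1 to 1. In form: [{"grip": .., "x": .., "y": .., "z": .., "ax": .., "ay": .., "az": ..}, ...]. A call has 1 to 20 rows; each row shifts and turns the commanded pose from where the row before left it; what a row does not reach is not made up. A row lasts 1/10 s, in which the tool goes at most 50 mm and 8.59 degrees, less where a joint would pass 70% of its speed; a pose out of reach is approached as far as the arm can. A call with a number of a shift or a turn outside -1 to 1 is refused whole. A call with a gripper value outside its range is refused whole. The fingers move at their own pace and stop on an object; "force" is the grip in N (left out, the last holds). Time passes only in rows, so rows that do not move let the fingers close. It gives the time, the measured TCP pose, the force, the opening and the grip force at its end, in the units of the state.
- robot.state(): the state, without advancing time (a new reading comes with each control period).
- cams.read_camera(name): name is "scene" or "side" or "wrist"; returns a dict with "pixels" (400x640x3 uint8, red, green, blue), "mtx" (3x3 intrinsics, pixels), "position" and "rotation" of the camera in the world. Camera axes: x right, y down, z forward; pixel columns grow to the right and rows downward; lengths in m; the calibration is good to about 2 mm. A picture is of the moment at which its call begins. There is no depth.
- order.sign_off(): hands the job in; it is judged then, once.
Trained networks look in a picture, given as the dict that the camera call returned (one of the last four; its "shot" number tells which), for a name from the list of things; names that differ only in an ending like _2 or _b are one class to them, and where a whole thing is asked for, a point or a joint stands for the part that bears it (a point fixed in the world has none). Each returns a list of dicts, best first, with "confidence" (0 to 1); they miss things now and then, are a little off and sometimes report something else, mostly with a low value. They report only what shows in the picture. A call takes as long as a camera call.
- cams.cut_out(picture, target): "pixels" (400x640 bool, what is visible of it) and "extent" ([left, top, right, bottom] in pixels, round what is visible of it).
The state is a dict: "t": time; "joint_pos": joint angles; "qvel": joint speeds; "joint_efforts": joint torques, N m; "ee_pos": TCP position; "orientation": TCP orientation; "contact_force": force on the tool from outside, world axes, zero at the start; "wrist_torque": the same for the moment, N m; "grip_width": opening from 0.0 (shut) to 1.0 (fully open); "gripper_force": force on a finger pad.
Only numpy, scipy, OpenCV 4.12 (cv2) and the standard library are available. Lean on these libraries where they do the work, as an engineer would, in place of code of your own. Each camera call takes 0.05 s, during which the arm holds its last target. There are 200 camera calls.

## Task

The table is being laid and the white salt pot is missing from the little cruet holder: it stands at the back of the wooden condiment block, behind the oil bottle and the pepper mill. First stand the oil bottle and the mill side by side on the steel drip tray, then fetch the salt pot and seat it in the free well of the cruet holder next to the black pepper pot, and only then put the bottle and the mill back, each fully down in the well it came from. Set everything down upright rather than dropping it, and leave the two spice jars and the pepper pot as they stand.

Things in the scene. Friction and masses are not known exactly. Their poses are not given: they have to be found in the camera images.
- condiment_block: fixed reddish-brown wooden block, 150 (x) x 216 (y) x 32 mm high, five round wells with floors 14 mm above the worktop: two in front, 72 mm diameter, at x = -33, y = +41 and -41 mm; three behind, 54 mm, at x = +30, y = +70, 0, -70 mm. Origin: centre of its underside; -x is its front, roughly towards the robot (heading varies), z up
- oil_bottle: loose green glass oil bottle with a white paper band, a straight slim neck and a steel pourer; body 56 mm across to 122 mm high, neck 28 mm across from 138 to 190 mm (grip it there; tip of the thin pourer at 209 mm), 0.2 to 0.4 kg. Origin: centre of its underside, z up. Starts in one of the two front wells of the block
- pepper_mill: loose turned brown wood pepper mill, 58 mm across the foot, 170 mm high, 0.13 to 0.25 kg; its round head, 48 mm across, lies between 123 and 159 mm above the foot (grip it there; the head does not turn), a 12 mm knob on top. Origin: centre of its underside, z up. Starts in the other front well of the block
- salt_pot: loose white ceramic salt pot, 42 mm across, 77 mm high, slightly waisted, about 0.14 kg. Origin: centre of its underside, z up. Starts in the middle rear well of the block
- spice_jar_brown: loose glass spice jar with dark cap (light brown disc on top) and brown label, 41 mm across, 105 mm high, in the rear well left (+y) or right of the salt; stays there. Origin: centre of its underside
- spice_jar_blue: loose glass spice jar with all-dark cap and blue label, 41 mm across, 105 mm high, in the remaining outer rear well; stays there. Origin: centre of its underside
- cruet_holder: fixed dark wooden holder, 80 (x) x 150 (y) x 24 mm high, beside the block; two round wells of 58 mm diameter, floor 12 mm above the worktop, at x = 0: y = +33 mm (the pepper pot stands there) and y = -33 mm (empty, for the salt pot); a low steel wire handle, 33 mm high, at each y end. Origin: centre of its underside, z up; its heading varies
- pepper_pot: loose black ceramic pepper pot, 42 mm across, 77 mm high, in the +y well of the cruet holder; stays there. Origin: centre of its underside
- drip_tray: fixed flat steel tray, 150 (x) x 230 (y) mm, floor 4 mm above the worktop, rolled rim 11 mm high; room for two things side by side, for example at y = +50 and -50 mm. Origin: centre of its underside, z up; it stands on the other side of the block, its heading varies

How it is judged (in metres and radians):
On the way, in this order (a step that is already met when the one before it is completed fails the run):
1. oil bottle and pepper mill both stand upright on the drip tray, released, the salt pot still in its rear well (x of oil_bottle in the frame of drip_tray between -0.062 and 0.062 m and y of oil_bottle in the frame of drip_tray between -0.102 and 0.102 m and z of oil_bottle in the frame of drip_tray between 0 and 0.01 m and angle between each of oil_bottle, pepper_mill's own z axis and vertical below 0.1 rad and contact force between the fingers and oil_bottle below 0.1 N and linear speed of each of oil_bottle, pepper_mill below 0.03 m/s and angular speed of each of oil_bottle, pepper_mill below 0.3 rad/s and x of pepper_mill in the frame of drip_tray between -0.062 and 0.062 m and y of pepper_mill in the frame of drip_tray between -0.102 and 0.102 m and z of pepper_mill in the frame of drip_tray between 0 and 0.01 m and contact force between the fingers and pepper_mill below 0.1 N and distance of salt_pot from where it was at the start of the episode below 0.015 m), for 0.2 s.
2. salt pot seated in the free well of the cruet holder and released, bottle and mill still on the tray (x of salt_pot in the frame of cruet_holder between -0.012 and 0.012 m and y of salt_pot in the frame of cruet_holder between -0.045 and -0.021 m and z of salt_pot in the frame of cruet_holder between 0.008 and 0.017 m and angle between each of salt_pot, oil_bottle, pepper_mill's own z axis and vertical below 0.1 rad and contact force between the fingers and salt_pot below 0.1 N and linear speed of each of salt_pot, oil_bottle, pepper_mill below 0.03 m/s and angular speed of each of salt_pot, oil_bottle, pepper_mill below 0.3 rad/s and x of oil_bottle in the frame of drip_tray between -0.062 and 0.062 m and y of oil_bottle in the frame of drip_tray between -0.102 and 0.102 m and z of oil_bottle in the frame of drip_tray between 0 and 0.01 m and contact force between the fingers and oil_bottle below 0.1 N and x of pepper_mill in the frame of drip_tray between -0.062 and 0.062 m and y of pepper_mill in the frame of drip_tray between -0.102 and 0.102 m and z of pepper_mill in the frame of drip_tray between 0 and 0.01 m and contact force between the fingers and pepper_mill below 0.1 N), for 0.2 s.
At the end, for the whole second after the job is handed in: salt pot upright on the floor of the cruet holder's -y well (within 12 mm of its centre); oil bottle and pepper mill upright in the wells of the block they came from (within 15 mm of where they stood); spice jars and pepper pot within 15 mm of where they stood; all released and at rest (x of salt_pot in the frame of cruet_holder between -0.012 and 0.012 m and y of salt_pot in the frame of cruet_holder between -0.045 and -0.021 m and z of salt_pot in the frame of cruet_holder between 0.008 and 0.017 m and angle between each of salt_pot, oil_bottle, pepper_mill's own z axis and vertical below 0.1 rad and contact force between the fingers and salt_pot below 0.1 N and linear speed of each of salt_pot, oil_bottle, pepper_mill, pepper_pot below 0.03 m/s and angular speed of each of salt_pot, oil_bottle, pepper_mill, pepper_pot below 0.3 rad/s and distance of each of oil_bottle, pepper_mill, pepper_pot, spice_jar_brown, spice_jar_blue from where it was at the start of the episode below 0.015 m); the robot touches nothing.
It fails at once if oil bottle, mill or salt pot tipped by more than 0.5 rad (angle between any of oil_bottle, pepper_mill, salt_pot's own z axis and vertical above 0.5 rad).
It fails at once if a spice jar or the pepper pot tipped or lifted out of its well (angle between any of pepper_pot, spice_jar_brown, spice_jar_blue's own z axis and vertical above 0.4 rad or distance of any of pepper_pot, spice_jar_brown, spice_jar_blue from where it was at the start of the episode above 0.02 m).
It fails at once if oil bottle, mill or salt pot dropped (falling free by some 25 mm or more) or thrown ((contact force between the fingers and oil_bottle below 0.02 N and linear speed of oil_bottle above 0.7 m/s) or (contact force between the fingers and pepper_mill below 0.02 N and linear speed of pepper_mill above 0.7 m/s) or (contact force between the fingers and salt_pot below 0.02 N and linear speed of salt_pot above 0.7 m/s)).
It also fails if it takes over 115 s, if anything falls off the work surface, if the arm or the gripper's body presses on something with over 40 N, if the wrist force passes 120 N, or if a joint passes its speed limit or range.

## Working session

There is one attempt and no reset: what is moved stays moved. The work goes in short steps, Python scripts to look and compute and a tool call to move; the robot and the scene stay as the last step left them, time stands still between calls to the robot, and variables do not carry over. Pictures are saved under pics/ and viewed, at most 14 in all, crops included, and the job is handed in when it is done.

Besides the shell and the picture viewer there is one more tool, called after ">>>" as a command line: name --argument value ..., lists and objects as JSON in quotes. jog_arm: Moves the arm, as the interface text tells. Shift numbers are shares of 4 cm and turn numbers shares of 30 degrees, none past 1 either way. Its arguments: {"type":"object","properties":{"motion":{"type":"array","items":{"type":"object","properties":{"grip":{"type":"number"},"x":{"type":"number"},"y":{"type":"number"},"z":{"type":"number"},"ax":{"type":"number"},"ay":{"type":"number"},"az":{"type":"number"}}}},"force":{"type":"number"}},"required":["motion"]}

```bash
mkdir -p pics
cat > h.py <<'E'
import numpy as np, cv2
from cell import robot, cams, order
def shot(n,save=None):
    p=cams.read_camera(n)
    if save: cv2.imwrite('pics/'+save,cv2.cvtColor(p['pixels'],cv2.COLOR_RGB2BGR))
    return p
def ray(p,u,v):
    d=np.array(p['rotation'])@np.linalg.inv(np.array(p['mtx']))@np.array([u,v,1.]); return np.array(p['position']),d
def onz(p,u,v,z):
    o,d=ray(p,u,v); return o+d*(z-o[2])/d[2]
def proj(p,X):
    X=np.atleast_2d(X); c=(X-np.array(p['position']))@np.array(p['rotation']); q=c@np.array(p['mtx']).T; return q[:,:2]/q[:,2:]
E
python3 - <<'E'
from h import *
for c in ['scene','side']:
    p=shot(c,c+'0.png'); print(c,np.round(p['position'],3),np.round(p['rotation'],2).tolist(),np.round(p['mtx'],0).tolist())
    for n in ['condiment_block','oil_bottle','pepper_mill','salt_pot','spice_jar_brown','spice_jar_blue','cruet_holder','pepper_pot','drip_tray']:
        for r in cams.cut_out(p,n)[:2]: print(n,round(r['confidence'],2),r['extent'],int(r['pixels'].sum()))
print(robot.state())
E
```

```text
scene [ 0.11  -0.303  1.029] [[0.61, -0.69, 0.4], [-0.8, -0.53, 0.3], [0.01, -0.5, -0.87]] [[445.0, 0.0, 322.0], [0.0, 445.0, 203.0], [0.0, 0.0, 1.0]]
condiment_block 0.98 [286.1, 172.1, 383.2, 245.9] 2280
oil_bottle 0.57 [330.9, 175.0, 360.3, 228.2] 1045
pepper_mill 0.9 [301.9, 165.9, 325.3, 215.8] 903
salt_pot 0.55 [337.0, 173.3, 340.7, 193.0] 87
salt_pot 0.4 [183.8, 176.2, 255.6, 212.0] 1527
spice_jar_brown 0.69 [311.6, 157.2, 324.4, 169.1] 147
spice_jar_blue 0.7 [358.1, 177.6, 369.5, 211.8] 450
cruet_holder 0.89 [184.1, 176.3, 252.5, 214.0] 1504
pepper_pot 0.75 [195.1, 165.6, 217.3, 195.6] 392
drip_tray 0.9 [350.7, 269.4, 466.9, 382.8] 7027
drip_tray 0.54 [303.8, 166.3, 323.4, 216.3] 863
side [0.855 0.505 0.829] [[-0.84, 0.44, -0.31], [0.54, 0.67, -0.51], [-0.02, -0.6, -0.8]] [[394.0, 0.0, 316.0], [0.0, 394.0, 196.0], [0.0, 0.0, 1.0]]
condiment_block 0.74 [255.3, 182.5, 355.4, 269.1] 2509
condiment_block 0.23 [382.6, 241.9, 461.7, 300.3] 2238
oil_bottle 0.56 [288.2, 144.2, 315.0, 209.1] 1181
pepper_mill 0.62 [308.7, 177.0, 338.1, 234.3] 1008
salt_pot 0.81 [287.1, 204.3, 302.6, 23
[... 430 characters left out ...]
10955e+01, -7.22568508e+00]), 'qvel': array([ 0.05582622, -0.00779652,  0.12889489, -0.11920778, -0.05420064,
       -0.00086941]), 'joint_efforts': array([ 1.07694403e-03, -4.94549739e+01, -3.87733877e+01,  6.98925834e-02,
        4.64471814e-02,  2.24484086e-05]), 'ee_pos': array([0.21653713, 0.58628358, 0.22254686]), 'orientation': array([[-9.38073645e-01,  3.46435904e-01,  1.35214031e-05],
       [ 3.46435904e-01,  9.38073646e-01, -1.00644436e-05],
       [-1.61707565e-05, -4.75688985e-06, -1.00000000e+00]]), 'contact_force': array([0.34517631, 0.27376274, 0.70356614]), 'wrist_torque': array([ 0.00677001, -0.02791353,  0.00744225]), 'gripper_force': 0.0, 'grip_width': 1.0015630902363377}
```

View pics/scene0.png

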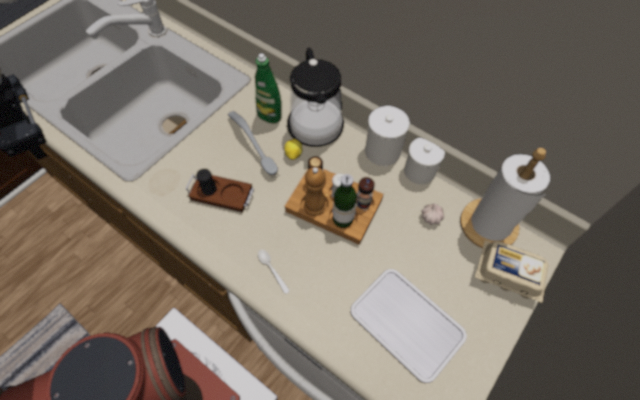

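View pics/side0.png

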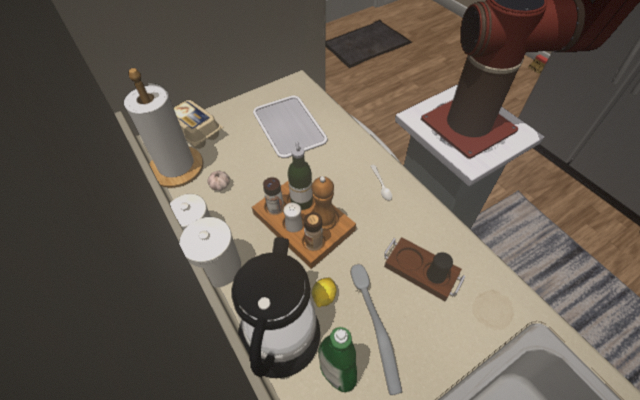

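The scene view shows the block near (333,205), with the mill front-left at (315,190) and the bottle front-right at (345,205). The holder is at (220,192) with its free well at (233,190), and the tray is at (408,325). The side view agrees: salt pot at (293,218), brown jar at (314,232), blue jar at (272,193). Next I fit the models to the masks.

```bash
cat > fit.py <<'E'
from h import *
from scipy.optimize import minimize
def rev(prof,n=24):
    a=np.linspace(0,2*np.pi,n,endpoint=False)
    return np.array([[r*np.cos(t),r*np.sin(t),z] for r,z in prof for t in a])
def box(x,y,z,z0=0): return np.array([[i*x/2,j*y/2,k] for i in(-1,1) for j in(-1,1) for k in(z0,z)])
M={'condiment_block':[box(.150,.216,.032)],'drip_tray':[box(.150,.230,.011)],'cruet_holder':[box(.08,.150,.024)],
 'oil_bottle':[rev([(.028,0),(.028,.122)]),rev([(.028,.122),(.014,.138)]),rev([(.014,.138),(.014,.190)]),rev([(.005,.19),(.004,.209)])],
 'pepper_mill':[rev([(.029,0),(.025,.03)]),rev([(.022,.02),(.022,.123)]),rev([(.018,.118),(.024,.132),(.024,.150),(.018,.159)]),rev([(.006,.158),(.006,.170)])],
 'salt_pot':[rev([(.021,0),(.021,.07),(.015,.077)])],'pepper_pot':[rev([(.021,0),(.021,.07),(.015,.077)])],
 'spice_jar_brown':[rev([(.0205,0),(.0205,.105)])],'spice_jar_blue':[rev([(.0205,0),(.0205,.105)])]}
S=4
def raster(p,n,q,z):
    c,s=np.cos(q[2]),np.sin(q[2]); im=np.zeros((400,640),np.uint8)
    for part in M[n]:
        X=part@np.array([[c,s,0],[-s,c,0],[0,0,1]])+[q[0],q[1],z]
        cv2.fillConvexPoly(im,np.round(cv2.convexHull(proj(p,X).astype(np.float32))*16).astype(np.int32),1,shift=4,lineType=cv2.LINE_8)
    return im>0
def hullmask(m):
    im=np.zeros(m.shape,np.uint8); pts=np.argwhere(m)[:,::-1].astype(np.int32)
    cv2.fillConvexPoly(im,cv2.convexHull(pts),1); return im>0
def fit(obs,n,q0,z,hull=False,ignore=None,yaw=True):
    """obs: list of (picture,mask). ignore: per-picture bool masks of occluders"""
    q0=np.array(q0,float)
    def cost(d):
        q=q0+np.r_[d[:2]*.01,(d[2]*.1 if yaw else 0)]; t=0
        for i,(p,m) in enumerate(obs):
            r=raster(p,n,q,z); mm=hullmask(m) if hull else m
            if ignore is not None: r=r&~ignore[i]; mm=mm&~ignore[i]
            rb=cv2.GaussianBlur(r.astype(np.float32),(0,0),1.2); mb=cv2.GaussianBlur(mm.astype(np.float32),(0,0),1.2)
            t+=np.abs(rb-mb).sum()/max(mb.sum(),1)
        return t/len(obs)
    b=min((minimize(cost,s,method='Nelder-Mead',options=dict(initial_simplex=np.array(s)+np.vstack([np.zeros(len(s)),np.eye(len(s))*st]))) for s,st in [([0,0,0][:3 if yaw else 2],1.5),([0,0,0][:3 if yaw else 2],-2.5)]),key=lambda r:r.fun)
    d=b.x; return q0+np.r_[d[:2]*.01,(d[2]*.1 if yaw else 0)],b.fun
def masks(p,names):
    o={}
    for n in names:
        r=cams.cut_out(p,n)
        if r: o[n]=np.array(r[0]['pixels'])
    return o
E
cat > m1.py <<'E'
from fit import *
import json
P={c:shot(c) for c in('scene','side')}
K={c:masks(P[c],M) for c in P}
res={}
for n in ('drip_tray','cruet_holder','condiment_block'):
    occ={'cruet_holder':['pepper_pot'],'condiment_block':['oil_bottle','pepper_mill','salt_pot','spice_jar_brown','spice_jar_blue'],'drip_tray':[]}[n]
    for cs in (['scene'],['side'],['scene','side']):
        obs=[];ign=[]
        for c in cs:
            if n not in K[c]: continue
            ig=np.zeros((400,640),np.uint8)
            for o in occ:
                if o in K[c]: ig|=K[c][o].astype(np.uint8)
            ign.append(cv2.dilate(ig,np.ones((5,5)))>0); obs.append((P[c],K[c][n]&~ign[-1]))
        if not obs: continue
        m=hullmask(obs[0][1]); cen=np.argwhere(m).mean(0)[::-1]; g=onz(obs[0][0],*cen,.015)
        best=None
        for yaw in np.radians([-60,-30,0,30,60]):
            q,f=fit(obs,n,[g[0],g[1],yaw],0,ignore=ign)
            if best is None or f<best[1]: best=(q,f)
        q,f=best; print(n,cs,np.round(q[:2],4),round(np.degrees(q[2]),1),round(f,3))
    res[n]=q.tolist()
b=res['condiment_block']; R=lambda q:np.array([[np.cos(q[2]),-np.sin(q[2])],[np.sin(q[2]),np.cos(q[2])]])
W={w:(np.array(b[:2])+R(b)@np.array(w)) for w in [(-.033,.041),(-.033,-.041),(.03,.07),(.03,0),(.03,-.07)]}
for w in W: print('well',w,np.round(W[w],4))
h=res['cruet_holder']; print('free',np.array(h[:2])+R(h)@[0,-.033],'pep',np.array(h[:2])+R(h)@[0,.033])
t=res['drip_tray']; print('tray+',np.array(t[:2])+R(t)@[0,.05],'tray-',np.array(t[:2])+R(t)@[0,-.05])
for n,w in [('oil_bottle',(-.033,-.041)),('pepper_mill',(-.033,.041)),('salt_pot',(.03,0)),('spice_jar_brown',(.03,.07)),('spice_jar_blue',(.03,-.07))]:
    for cs in (['scene'],['side'],['scene','side']):
        obs=[(P[c],K[c][n]) for c in cs if n in K[c]]; ign=[]
        for c in cs:
            if n in K[c]:
                ig=np.zeros((400,640),np.uint8)
                for o in K[c]:
                    if o not in (n,'condiment_block','drip_tray','cruet_holder'): ig|=K[c][o].astype(np.uint8)
                ign.append((cv2.dilate(ig,np.ones((3,3)))>0)&~K[c][n])
        if obs:
            q,f=fit(obs,n,[*W[w],0],.014,ignore=ign,yaw=False); print(n,cs,np.round(q[:2],4),round(f,3)); res[n]=q.tolist()
json.dump(res,open('res.json','w'))
E
python3 m1.py
```

```text
drip_tray ['scene'] [ 0.452 -0.298] -7.4 0.038
drip_tray ['side'] [ 0.4518 -0.2999] -7.4 0.063
drip_tray ['scene', 'side'] [ 0.4514 -0.3006] -7.4 0.054
cruet_holder ['scene'] [0.4429 0.284 ] 22.2 0.05
cruet_holder ['scene', 'side'] [0.4429 0.284 ] 22.2 0.05
condiment_block ['scene'] [0.6009 0.0241] 11.4 0.061
condiment_block ['side'] [0.5992 0.0221] 11.3 0.051
condiment_block ['scene', 'side'] [0.5998 0.0228] 10.7 0.069
well (-0.033, 0.041) [0.5598 0.057 ]
well (-0.033, -0.041) [ 0.575  -0.0236]
well (0.03, 0.07) [0.6163 0.0972]
well (0.03, 0) [0.6293 0.0284]
well (0.03, -0.07) [ 0.6423 -0.0403]
free [0.45537216 0.25349117] pep [0.43038315 0.31457758]
tray+ [ 0.4578725  -0.25097725] tray- [ 0.44499876 -0.35014512]
oil_bottle ['scene'] [ 0.5753 -0.0218] 0.045
oil_bottle ['side'] [ 0.5744 -0.0256] 0.086
oil_bottle ['scene', 'side'] [ 0.5755 -0.022 ] 0.069
pepper_mill ['scene'] [0.5613 0.0584] 0.082
pepper_mill ['side'] [0.5656 0.0605] 0.104
pepper_mill ['scene', 'side'] [0.5617 0.0586] 0.106
salt_pot ['scene'] [0.6286 0.026 ] 0.0
salt_pot ['side'] [0.6282 0.0241] 0.097
salt_pot ['scene', 'side'] [0.6284 0.0258] 0.058
spice_jar_brown ['scene'] [0.6119 0.0947] 0.156
spice_jar_brown ['side'] [0.6135 0.0941] 0.073
spice_jar_brown ['scene', 'side'] [0.6128 0.0945] 0.121
spice_jar_blue ['scene'] [ 0.6384 -0.0388] 0.142
spice_jar_blue ['side'] [ 0.6419 -0.0417] 0.094
spice_jar_blue ['scene', 'side'] [ 0.6423 -0.0376] 0.135
```

>>> jog_arm --motion '[{"grip": -1,"z": 0.5,"x": 0.2,"y": -0.4},{"grip": -1,"z": 0.5,"x": 0.45,"y": -0.76,"az": -0.2},{"grip": -1,"x": 0.45,"y": -0.76,"az": -0.2},{"grip": -1,"x": 0.45,"y": -0.76,"az": -0.2},{"grip": -1,"x": 0.45,"y": -0.76,"az": -0.2},{"grip": -1,"x": 0.45,"y": -0.76,"az": -0.2},{"grip": -1,"x": 0.45,"y": -0.76,"az": -0.2},{"grip": -1,"x": 0.45,"y": -0.76,"az": -0.2},{"grip": -1,"x": 0.45,"y": -0.76,"az": -0.2},{"grip": -1,"x": 0.45,"y": -0.76,"az": -0.2},{"grip": -1,"x": 0.45,"y": -0.76,"az": -0.15},{"grip": -1,"x": 0.45,"y": -0.76},{"grip": -1,"x": 0.45,"y": -0.76},{"grip": -1,"x": 0.45,"y": -0.76},{"grip": -1,"x": 0.45,"y": -0.76},{"grip": -1,"x": 0.45,"y": -0.76},{"grip": -1,"x": 0.45,"y": -0.76},{"grip": -1,"x": 0.45,"y": -0.76},{"grip": -1,"x": 0.45,"y": -0.76},{"grip": -1,"x": 0.3,"y": -0.5}]' --force 25

```text
invalid input at $.motion[0]: expected keys grip, x, y, z, ax, ay, az
```

```bash
cat > st.py <<'E'
from h import *
import sys
def st():
    s=robot.state(); R=np.array(s['orientation']); print('t',round(s['t'],2),'ee',np.round(s['ee_pos'],4),'yang',round(np.degrees(np.arctan2(R[1,1],R[0,1])),2),'zax',np.round(R[:,2],3),'j',np.round(s['joint_pos'],0),'F',np.round(s['contact_force'],1),'g',round(s['grip_width'],3),round(s['gripper_force'],1)); return s
if __name__=='__main__': st()
E
python3 - <<'E'
from st import *; st()
p=shot('wrist','w1.png'); print(np.round(p['position'],3),np.round(p['rotation'],2).tolist())
p=shot('scene'); print('canisters',onz(p,385,160,0),onz(p,422,180,0))
E
```

```text
t 2.0 ee [0.2165 0.5863 0.2225] yang 69.73 zax [-0. -0. -1.] j [63. 13. 87.  0. 80. -7.] F [ 0.3  0.1 -0.1] g 0.999 0.0
[0.151 0.61  0.384] [[0.35, 0.91, 0.24], [0.94, -0.34, -0.09], [-0.0, 0.26, -0.97]]
canisters [ 0.80725598 -0.00446126  0.        ] [ 0.81303337 -0.12263774  0.        ]
```

View pics/w1.png

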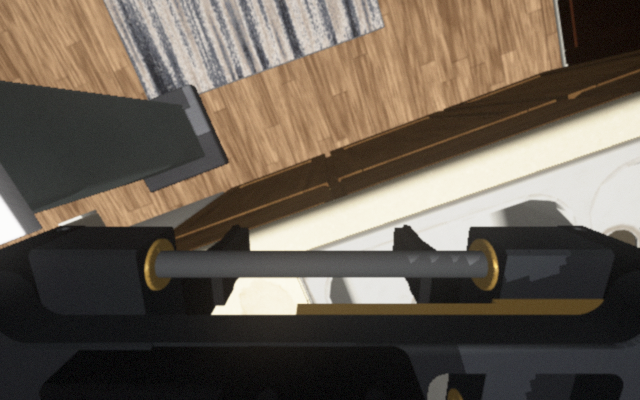

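The wrist view shows the fingers from behind, at (230,260) and (410,260), with the sink beyond. No move has happened yet because every row needs all seven keys.

>>> jog_arm --motion '[{"grip": -1,"x": 0.2,"y": -0.4,"z": 0.5,"ax": 0,"ay": 0,"az": 0},{"grip": -1,"x": 0.45,"y": -0.76,"z": 0.5,"ax": 0,"ay": 0,"az": -0.2},{"grip": -1,"x": 0.45,"y": -0.76,"z": 0,"ax": 0,"ay": 0,"az": -0.2},{"grip": -1,"x": 0.45,"y": -0.76,"z": 0,"ax": 0,"ay": 0,"az": -0.2},{"grip": -1,"x": 0.45,"y": -0.76,"z": 0,"ax": 0,"ay": 0,"az": -0.2},{"grip": -1,"x": 0.45,"y": -0.76,"z": 0,"ax": 0,"ay": 0,"az": -0.2},{"grip": -1,"x": 0.45,"y": -0.76,"z": 0,"ax": 0,"ay": 0,"az": -0.2},{"grip": -1,"x": 0.45,"y": -0.76,"z": 0,"ax": 0,"ay": 0,"az": -0.2},{"grip": -1,"x": 0.45,"y": -0.76,"z": 0,"ax": 0,"ay": 0,"az": -0.2},{"grip": -1,"x": 0.45,"y": -0.76,"z": 0,"ax": 0,"ay": 0,"az": -0.2},{"grip": -1,"x": 0.45,"y": -0.76,"z": 0,"ax": 0,"ay": 0,"az": -0.15},{"grip": -1,"x": 0.45,"y": -0.76,"z": 0,"ax": 0,"ay": 0,"az": 0},{"grip": -1,"x": 0.45,"y": -0.76,"z": 0,"ax": 0,"ay": 0,"az": 0},{"grip": -1,"x": 0.45,"y": -0.76,"z": 0,"ax": 0,"ay": 0,"az": 0},{"grip": -1,"x": 0.45,"y": -0.76,"z": 0,"ax": 0,"ay": 0,"az": 0},{"grip": -1,"x": 0.45,"y": -0.76,"z": 0,"ax": 0,"ay": 0,"az": 0},{"grip": -1,"x": 0.45,"y": -0.76,"z": 0,"ax": 0,"ay": 0,"az": 0},{"grip": -1,"x": 0.45,"y": -0.76,"z": 0,"ax": 0,"ay": 0,"az": 0},{"grip": -1,"x": 0.45,"y": -0.76,"z": 0,"ax": 0,"ay": 0,"az": 0},{"grip": -1,"x": 0.3,"y": -0.4,"z": 0,"ax": 0,"ay": 0,"az": 0}]' --force 25

```text
t: 4.1
ee_pos: [0.5614, 0.0048, 0.2626]
orientation: [[-0.193, 0.981, 0.0], [0.981, 0.193, -0.0], [-0.001, 0.0, -1.0]]
contact_force: [0.1, -0.3, 0.1]
grip_width: 0.997
gripper_force: 0.0
```

```bash
python3 st.py
```

```text
t 4.1 ee [0.5614 0.0048 0.2626] yang 11.11 zax [ 0. -0. -1.] j [ -8.   3.  94.  -0.  83. -19.] F [ 0.1 -0.3  0.1] g 0.997 0.0
```

>>> jog_arm --motion '[{"grip": -1,"x": 0.18,"y": -0.35,"z": 0,"ax": 0,"ay": 0,"az": 0},{"grip": -1,"x": 0.18,"y": -0.35,"z": 0,"ax": 0,"ay": 0,"az": 0},{"grip": -1,"x": 0,"y": 0,"z": 0,"ax": 0,"ay": 0,"az": 0},{"grip": -1,"x": 0,"y": 0,"z": -0.37,"ax": 0,"ay": 0,"az": 0},{"grip": -1,"x": 0,"y": 0,"z": -0.37,"ax": 0,"ay": 0,"az": 0},{"grip": -1,"x": 0,"y": 0,"z": -0.37,"ax": 0,"ay": 0,"az": 0},{"grip": -1,"x": 0,"y": 0,"z": -0.37,"ax": 0,"ay": 0,"az": 0},{"grip": -1,"x": 0,"y": 0,"z": -0.37,"ax": 0,"ay": 0,"az": 0},{"grip": -1,"x": 0,"y": 0,"z": -0.37,"ax": 0,"ay": 0,"az": 0},{"grip": -1,"x": 0,"y": 0,"z": -0.35,"ax": 0,"ay": 0,"az": 0},{"grip": -1,"x": 0,"y": 0,"z": 0,"ax": 0,"ay": 0,"az": 0},{"grip": -1,"x": 0,"y": 0,"z": 0,"ax": 0,"ay": 0,"az": 0}]'

```text
t: 5.3
ee_pos: [0.5748, -0.021, 0.1594]
orientation: [[-0.195, 0.981, -0.001], [0.981, 0.195, 0.0], [0.0, -0.001, -1.0]]
contact_force: [-0.4, 0.6, -0.1]
grip_width: 1.0
gripper_force: 0.0
```

Run:
```python
from st import *; st()
p=shot('side','s1.png'); a=cv2.imread('pics/s1.png')[100:300,200:420]; cv2.imwrite('pics/s1c.png',cv2.resize(a,None,fx=3,fy=3,interpolation=2)[:600,:660])
```

```text
t 5.3 ee [ 0.5748 -0.021   0.1594] yang 11.22 zax [-0.001  0.    -1.   ] j [-10.   9.  99.  -0.  72. -21.] F [-0.4  0.6 -0.1] g 1.0 0.0
```

View pics/s1c.png

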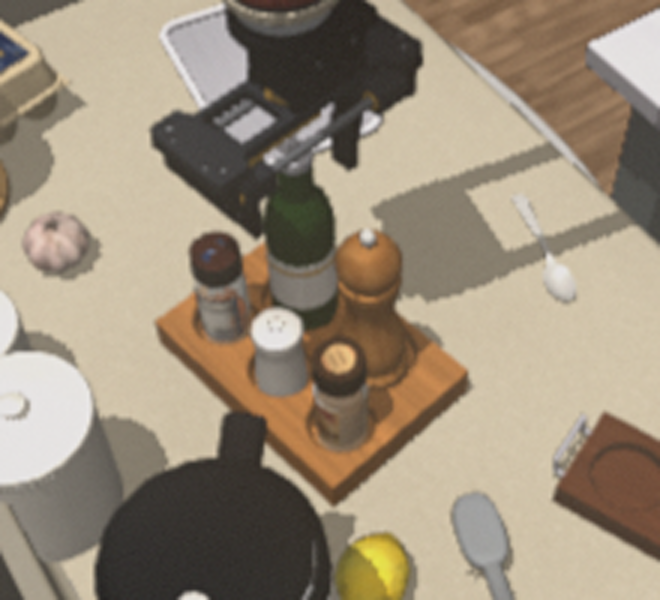

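In the side crop the open fingers straddle the bottle neck at (290,185), clear of the mill and jars. I'll close and lift.

>>> jog_arm --motion '[{"grip": 1,"x": 0,"y": 0,"z": 0,"ax": 0,"ay": 0,"az": 0},{"grip": 1,"x": 0,"y": 0,"z": 0,"ax": 0,"ay": 0,"az": 0},{"grip": 1,"x": 0,"y": 0,"z": 0,"ax": 0,"ay": 0,"az": 0},{"grip": 1,"x": 0,"y": 0,"z": 0,"ax": 0,"ay": 0,"az": 0},{"grip": 1,"x": 0,"y": 0,"z": 0,"ax": 0,"ay": 0,"az": 0},{"grip": 1,"x": 0,"y": 0,"z": 0,"ax": 0,"ay": 0,"az": 0},{"grip": 1,"x": 0,"y": 0,"z": 0,"ax": 0,"ay": 0,"az": 0},{"grip": 1,"x": 0,"y": 0,"z": 0,"ax": 0,"ay": 0,"az": 0},{"grip": 1,"x": 0,"y": 0,"z": 0,"ax": 0,"ay": 0,"az": 0},{"grip": 1,"x": 0,"y": 0,"z": 0,"ax": 0,"ay": 0,"az": 0}]' --force 30

```text
t: 6.35
ee_pos: [0.5748, -0.0209, 0.1597]
orientation: [[-0.195, 0.981, -0.0], [0.981, 0.195, -0.0], [0.0, -0.0, -1.0]]
contact_force: [-0.3, -0.1, 1.2]
grip_width: 0.314
gripper_force: 30.0
```

>>> jog_arm --motion '[{"grip": 1,"x": 0,"y": 0,"z": 0.15,"ax": 0,"ay": 0,"az": 0},{"grip": 1,"x": 0,"y": 0,"z": 0.3,"ax": 0,"ay": 0,"az": 0},{"grip": 1,"x": 0,"y": 0,"z": 0.4,"ax": 0,"ay": 0,"az": 0},{"grip": 1,"x": 0,"y": 0,"z": 0.3,"ax": 0,"ay": 0,"az": 0},{"grip": 1,"x": -0.1,"y": -0.2,"z": 0.1,"ax": 0,"ay": 0,"az": 0},{"grip": 1,"x": -0.2,"y": -0.5,"z": 0,"ax": 0,"ay": 0,"az": 0},{"grip": 1,"x": -0.2,"y": -0.6,"z": 0,"ax": 0,"ay": 0,"az": 0},{"grip": 1,"x": -0.3,"y": -0.7,"z": 0,"ax": 0,"ay": 0,"az": 0},{"grip": 1,"x": -0.3,"y": -0.7,"z": 0,"ax": 0,"ay": 0,"az": 0},{"grip": 1,"x": -0.3,"y": -0.7,"z": 0,"ax": 0,"ay": 0,"az": 0},{"grip": 1,"x": -0.3,"y": -0.7,"z": 0,"ax": 0,"ay": 0,"az": 0},{"grip": 1,"x": -0.3,"y": -0.7,"z": 0,"ax": 0,"ay": 0,"az": 0},{"grip": 1,"x": -0.3,"y": -0.7,"z": 0,"ax": 0,"ay": 0,"az": 0},{"grip": 1,"x": -0.3,"y": -0.7,"z": 0,"ax": 0,"ay": 0,"az": 0},{"grip": 1,"x": -0.3,"y": -0.7,"z": 0,"ax": 0,"ay": 0,"az": 0},{"grip": 1,"x": -0.2,"y": -0.6,"z": 0,"ax": 0,"ay": 0,"az": 0},{"grip": 1,"x": -0.1,"y": -0.4,"z": 0,"ax": 0,"ay": 0,"az": 0},{"grip": 1,"x": 0,"y": -0.2,"z": 0,"ax": 0,"ay": 0,"az": 0},{"grip": 1,"x": 0,"y": 0,"z": 0,"ax": 0,"ay": 0,"az": 0},{"grip": 1,"x": 0,"y": 0,"z": 0,"ax": 0,"ay": 0,"az": 0}]'

```text
t: 8.35
ee_pos: [0.4472, -0.3441, 0.2096]
orientation: [[-0.195, 0.981, -0.0], [0.981, 0.195, 0.001], [0.001, 0.0, -1.0]]
contact_force: [-0.7, 0.2, -4.2]
grip_width: 0.314
gripper_force: 30.0
```

>>> jog_arm --motion '[{"grip": 1,"x": 0,"y": 0,"z": -0.2,"ax": 0,"ay": 0,"az": 0},{"grip": 1,"x": 0,"y": 0,"z": -0.3,"ax": 0,"ay": 0,"az": 0},{"grip": 1,"x": 0,"y": 0,"z": -0.3,"ax": 0,"ay": 0,"az": 0},{"grip": 1,"x": 0,"y": 0,"z": -0.3,"ax": 0,"ay": 0,"az": 0},{"grip": 1,"x": 0,"y": 0,"z": -0.15,"ax": 0,"ay": 0,"az": 0},{"grip": 1,"x": 0,"y": 0,"z": -0.1,"ax": 0,"ay": 0,"az": 0},{"grip": 1,"x": 0,"y": 0,"z": -0.1,"ax": 0,"ay": 0,"az": 0},{"grip": 1,"x": 0,"y": 0,"z": -0.05,"ax": 0,"ay": 0,"az": 0},{"grip": 1,"x": 0,"y": 0,"z": 0,"ax": 0,"ay": 0,"az": 0},{"grip": 1,"x": 0,"y": 0,"z": 0,"ax": 0,"ay": 0,"az": 0}]'

```text
t: 9.35
ee_pos: [0.4471, -0.3451, 0.1501]
orientation: [[-0.195, 0.981, 0.0], [0.981, 0.195, -0.0], [-0.001, 0.0, -1.0]]
contact_force: [0.1, 0.9, -3.8]
grip_width: 0.314
gripper_force: 30.0
```

>>> jog_arm --motion '[{"grip": 1,"x": 0,"y": 0,"z": -0.025,"ax": 0,"ay": 0,"az": 0},{"grip": 1,"x": 0,"y": 0,"z": 0,"ax": 0,"ay": 0,"az": 0}]'

```text
t: 9.55
ee_pos: [0.4473, -0.3453, 0.1496]
orientation: [[-0.195, 0.981, 0.001], [0.981, 0.195, -0.001], [-0.001, 0.001, -1.0]]
contact_force: [-1.1, -0.5, 1.2]
grip_width: 0.314
gripper_force: 30.0
```

>>> jog_arm --motion '[{"grip": -1,"x": 0,"y": 0,"z": 0,"ax": 0,"ay": 0,"az": 0},{"grip": -1,"x": 0,"y": 0,"z": 0,"ax": 0,"ay": 0,"az": 0},{"grip": -1,"x": 0,"y": 0,"z": 0,"ax": 0,"ay": 0,"az": 0},{"grip": -1,"x": 0,"y": 0,"z": 0,"ax": 0,"ay": 0,"az": 0},{"grip": -1,"x": 0,"y": 0,"z": 0,"ax": 0,"ay": 0,"az": 0},{"grip": -1,"x": 0,"y": 0,"z": 0,"ax": 0,"ay": 0,"az": 0},{"grip": -1,"x": 0,"y": 0,"z": 0.3,"ax": 0,"ay": 0,"az": 0},{"grip": -1,"x": 0,"y": 0,"z": 0.5,"ax": 0,"ay": 0,"az": 0},{"grip": -1,"x": 0,"y": 0,"z": 0.7,"ax": 0,"ay": 0,"az": 0},{"grip": -1,"x": 0,"y": 0,"z": 0.7,"ax": 0,"ay": 0,"az": 0}]'

```text
t: 10.55
ee_pos: [0.4468, -0.3448, 0.2384]
orientation: [[-0.195, 0.981, -0.0], [0.981, 0.195, 0.0], [0.0, -0.0, -1.0]]
contact_force: [-0.0, 0.2, 1.2]
grip_width: 0.991
gripper_force: 0.0
```

>>> jog_arm --motion '[{"grip": -1,"x": 0.2,"y": 0.5,"z": 0,"ax": 0,"ay": 0,"az": 0},{"grip": -1,"x": 0.25,"y": 0.85,"z": 0,"ax": 0,"ay": 0,"az": 0},{"grip": -1,"x": 0.25,"y": 0.9,"z": 0,"ax": 0,"ay": 0,"az": 0},{"grip": -1,"x": 0.25,"y": 0.9,"z": 0,"ax": 0,"ay": 0,"az": 0},{"grip": -1,"x": 0.25,"y": 0.9,"z": 0,"ax": 0,"ay": 0,"az": 0},{"grip": -1,"x": 0.25,"y": 0.9,"z": 0,"ax": 0,"ay": 0,"az": 0},{"grip": -1,"x": 0.25,"y": 0.9,"z": 0,"ax": 0,"ay": 0,"az": 0},{"grip": -1,"x": 0.25,"y": 0.9,"z": 0,"ax": 0,"ay": 0,"az": 0},{"grip": -1,"x": 0.25,"y": 0.9,"z": 0,"ax": 0,"ay": 0,"az": 0},{"grip": -1,"x": 0.25,"y": 0.9,"z": 0,"ax": 0,"ay": 0,"az": 0},{"grip": -1,"x": 0.25,"y": 0.85,"z": 0,"ax": 0,"ay": 0,"az": 0},{"grip": -1,"x": 0.15,"y": 0.7,"z": 0,"ax": 0,"ay": 0,"az": 0},{"grip": -1,"x": 0,"y": 0,"z": 0,"ax": 0,"ay": 0,"az": 0},{"grip": -1,"x": 0,"y": 0,"z": 0,"ax": 0,"ay": 0,"az": 0}]'

```text
t: 11.95
ee_pos: [0.561, 0.0595, 0.2374]
orientation: [[-0.196, 0.981, 0.0], [0.981, 0.196, -0.0], [-0.001, 0.0, -1.0]]
contact_force: [-0.1, 0.2, -0.4]
grip_width: 1.001
gripper_force: 0.0
```

```bash
cat > m2.py <<'E'
from fit import *
import sys,json
from st import st
# usage: m2.py name z x0 y0 cams...
st(); n=sys.argv[1]; z=float(sys.argv[2]); g=[float(sys.argv[3]),float(sys.argv[4]),0]
for c in sys.argv[5:]:
    p=shot(c); r=cams.cut_out(p,n)
    if not r: print(c,'none'); continue
    q,f=fit([(p,np.array(r[0]['pixels']))],n,g,z,yaw=False); print(n,c,np.round(q[:2],4),round(f,3),round(r[0]['confidence'],2),r[0]['extent'])
E
python3 m2.py oil_bottle .004 .447 -.345 scene side
```

```text
t 11.95 ee [0.561  0.0595 0.2374] yang 11.33 zax [ 0. -0. -1.] j [ -2.   4.  96.  -0.  81. -13.] F [-0.1  0.2 -0.4] g 1.001 0.0
oil_bottle scene [ 0.446  -0.3469] 0.077 0.7 [414.7, 305.3, 454.4, 349.6]
oil_bottle side [ 0.4459 -0.3497] 0.112 0.76 [269.9, 57.6, 292.4, 120.2]
```

>>> jog_arm --motion '[{"grip": -1,"x": 0,"y": 0,"z": -0.36,"ax": 0,"ay": 0,"az": 0},{"grip": -1,"x": 0,"y": 0,"z": -0.36,"ax": 0,"ay": 0,"az": 0},{"grip": -1,"x": 0,"y": 0,"z": -0.36,"ax": 0,"ay": 0,"az": 0},{"grip": -1,"x": 0,"y": 0,"z": -0.36,"ax": 0,"ay": 0,"az": 0},{"grip": -1,"x": 0,"y": 0,"z": -0.36,"ax": 0,"ay": 0,"az": 0},{"grip": -1,"x": 0,"y": 0,"z": -0.36,"ax": 0,"ay": 0,"az": 0},{"grip": -1,"x": 0,"y": 0,"z": -0.36,"ax": 0,"ay": 0,"az": 0},{"grip": -1,"x": 0,"y": 0,"z": 0,"ax": 0,"ay": 0,"az": 0},{"grip": 1,"x": 0,"y": 0,"z": 0,"ax": 0,"ay": 0,"az": 0},{"grip": 1,"x": 0,"y": 0,"z": 0,"ax": 0,"ay": 0,"az": 0},{"grip": 1,"x": 0,"y": 0,"z": 0,"ax": 0,"ay": 0,"az": 0},{"grip": 1,"x": 0,"y": 0,"z": 0,"ax": 0,"ay": 0,"az": 0},{"grip": 1,"x": 0,"y": 0,"z": 0,"ax": 0,"ay": 0,"az": 0},{"grip": 1,"x": 0,"y": 0,"z": 0,"ax": 0,"ay": 0,"az": 0},{"grip": 1,"x": 0,"y": 0,"z": 0,"ax": 0,"ay": 0,"az": 0},{"grip": 1,"x": 0,"y": 0,"z": 0,"ax": 0,"ay": 0,"az": 0}]'

```text
t: 13.75
ee_pos: [0.5611, 0.0591, 0.1362]
orientation: [[-0.195, 0.981, 0.0], [0.981, 0.195, 0.0], [-0.0, 0.0, -1.0]]
contact_force: [0.0, -0.2, 2.6]
grip_width: 0.544
gripper_force: 30.0
```

>>> jog_arm --motion '[{"grip": 1,"x": 0,"y": 0,"z": 0.15,"ax": 0,"ay": 0,"az": 0},{"grip": 1,"x": 0,"y": 0,"z": 0.3,"ax": 0,"ay": 0,"az": 0},{"grip": 1,"x": 0,"y": 0,"z": 0.4,"ax": 0,"ay": 0,"az": 0},{"grip": 1,"x": 0,"y": 0,"z": 0.3,"ax": 0,"ay": 0,"az": 0},{"grip": 1,"x": -0.1,"y": -0.2,"z": 0.1,"ax": 0,"ay": 0,"az": 0},{"grip": 1,"x": -0.2,"y": -0.5,"z": 0,"ax": 0,"ay": 0,"az": 0},{"grip": 1,"x": -0.2,"y": -0.6,"z": 0,"ax": 0,"ay": 0,"az": 0},{"grip": 1,"x": -0.2,"y": -0.7,"z": 0,"ax": 0,"ay": 0,"az": 0},{"grip": 1,"x": -0.2,"y": -0.7,"z": 0,"ax": 0,"ay": 0,"az": 0},{"grip": 1,"x": -0.3,"y": -0.7,"z": 0,"ax": 0,"ay": 0,"az": 0},{"grip": 1,"x": -0.3,"y": -0.7,"z": 0,"ax": 0,"ay": 0,"az": 0},{"grip": 1,"x": -0.2,"y": -0.7,"z": 0,"ax": 0,"ay": 0,"az": 0},{"grip": 1,"x": -0.2,"y": -0.7,"z": 0,"ax": 0,"ay": 0,"az": 0},{"grip": 1,"x": -0.2,"y": -0.7,"z": 0,"ax": 0,"ay": 0,"az": 0},{"grip": 1,"x": -0.2,"y": -0.6,"z": 0,"ax": 0,"ay": 0,"az": 0},{"grip": 1,"x": -0.2,"y": -0.5,"z": 0,"ax": 0,"ay": 0,"az": 0},{"grip": 1,"x": -0.1,"y": -0.3,"z": 0,"ax": 0,"ay": 0,"az": 0},{"grip": 1,"x": 0,"y": -0.1,"z": 0,"ax": 0,"ay": 0,"az": 0},{"grip": 1,"x": 0,"y": 0,"z": 0,"ax": 0,"ay": 0,"az": 0},{"grip": 1,"x": 0,"y": 0,"z": 0,"ax": 0,"ay": 0,"az": 0}]'

```text
t: 15.75
ee_pos: [0.4572, -0.2482, 0.1859]
orientation: [[-0.195, 0.981, 0.0], [0.981, 0.195, 0.001], [0.001, 0.0, -1.0]]
contact_force: [0.3, 0.1, -2.8]
grip_width: 0.545
gripper_force: 30.0
```

>>> jog_arm --motion '[{"grip": 1,"x": 0,"y": 0,"z": -0.2,"ax": 0,"ay": 0,"az": 0},{"grip": 1,"x": 0,"y": 0,"z": -0.3,"ax": 0,"ay": 0,"az": 0},{"grip": 1,"x": 0,"y": 0,"z": -0.3,"ax": 0,"ay": 0,"az": 0},{"grip": 1,"x": 0,"y": 0,"z": -0.3,"ax": 0,"ay": 0,"az": 0},{"grip": 1,"x": 0,"y": 0,"z": -0.15,"ax": 0,"ay": 0,"az": 0},{"grip": 1,"x": 0,"y": 0,"z": -0.1,"ax": 0,"ay": 0,"az": 0},{"grip": 1,"x": 0,"y": 0,"z": -0.1,"ax": 0,"ay": 0,"az": 0},{"grip": 1,"x": 0,"y": 0,"z": -0.05,"ax": 0,"ay": 0,"az": 0},{"grip": 1,"x": 0,"y": 0,"z": 0,"ax": 0,"ay": 0,"az": 0},{"grip": 1,"x": 0,"y": 0,"z": 0,"ax": 0,"ay": 0,"az": 0}]'

```text
t: 16.75
ee_pos: [0.4572, -0.2491, 0.1263]
orientation: [[-0.195, 0.981, 0.001], [0.981, 0.195, -0.0], [-0.0, 0.0, -1.0]]
contact_force: [-0.1, -0.1, -1.9]
grip_width: 0.543
gripper_force: 30.0
```

>>> jog_arm --motion '[{"grip": 1,"x": 0,"y": 0,"z": -0.02,"ax": 0,"ay": 0,"az": 0},{"grip": 1,"x": 0,"y": 0,"z": 0,"ax": 0,"ay": 0,"az": 0},{"grip": -1,"x": 0,"y": 0,"z": 0,"ax": 0,"ay": 0,"az": 0},{"grip": -1,"x": 0,"y": 0,"z": 0,"ax": 0,"ay": 0,"az": 0},{"grip": -1,"x": 0,"y": 0,"z": 0,"ax": 0,"ay": 0,"az": 0},{"grip": -1,"x": 0,"y": 0,"z": 0,"ax": 0,"ay": 0,"az": 0},{"grip": -1,"x": 0,"y": 0,"z": 0,"ax": 0,"ay": 0,"az": 0},{"grip": -1,"x": 0,"y": 0,"z": 0,"ax": 0,"ay": 0,"az": 0},{"grip": -1,"x": 0,"y": 0,"z": 0.3,"ax": 0,"ay": 0,"az": 0},{"grip": -1,"x": 0,"y": 0,"z": 0.6,"ax": 0,"ay": 0,"az": 0},{"grip": -1,"x": 0,"y": 0,"z": 0.8,"ax": 0,"ay": 0,"az": 0},{"grip": -1,"x": 0,"y": 0,"z": 0.8,"ax": 0,"ay": 0,"az": 0},{"grip": -1,"x": 0,"y": 0,"z": 0,"ax": 0,"ay": 0,"az": 0}]'

```text
t: 18.05
ee_pos: [0.4595, -0.2508, 0.2317]
orientation: [[-0.195, 0.981, 0.008], [0.981, 0.195, -0.006], [-0.008, 0.007, -1.0]]
contact_force: [0.4, -0.5, 0.8]
grip_width: 1.002
gripper_force: 0.0
```

Run:
```python
from st import *; st()
from fit import *
p=shot('side','s2.png'); q=shot('scene','s3.png')
def go(p,n,z,g):
    r=cams.cut_out(p,n)
    if r:
        x,f=fit([(p,np.array(r[0]['pixels']))],n,[*g,0],z,yaw=False); print(n,np.round(x[:2],4),round(f,3),round(r[0]['confidence'],2))
    else: print(n,'none')
for P in (p,q):
    go(P,'pepper_mill',.004,(.457,-.249)); go(P,'oil_bottle',.004,(.447,-.346)); go(P,'salt_pot',.014,(.6284,.026))
```

```text
t 18.05 ee [ 0.4595 -0.2508  0.2317] yang 11.23 zax [ 0.008 -0.006 -1.   ] j [-37.  -2. 102.   0.  79. -48.] F [ 0.4 -0.5  0.8] g 1.002 0.0
pepper_mill [ 0.4556 -0.2568] 0.178 0.68
oil_bottle [ 0.4453 -0.3505] 0.512 0.59
salt_pot [0.6303 0.0275] 0.148 0.7
pepper_mill [ 0.4517 -0.25  ] 1.051 0.67
oil_bottle [ 0.4459 -0.3468] 0.12 0.84
salt_pot none
```

View pics/s3.png

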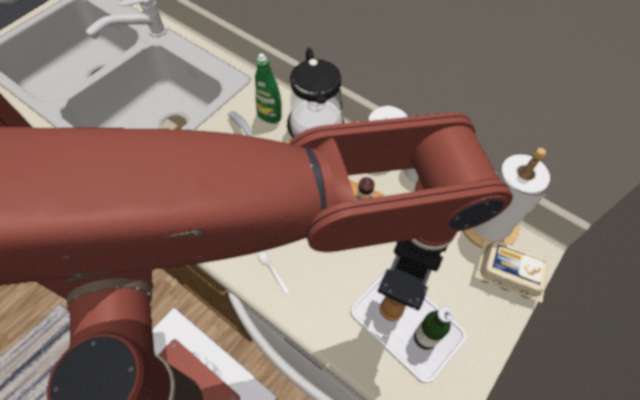

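The scene view shows the bottle at (435,328) and the mill at (392,305), both standing on the tray. On to the salt pot.

>>> jog_arm --motion '[{"grip": -1,"x": 0.3,"y": 0.5,"z": 0,"ax": 0,"ay": 0,"az": 0},{"grip": -1,"x": 0.4,"y": 0.7,"z": 0,"ax": 0,"ay": 0,"az": 0},{"grip": -1,"x": 0.5,"y": 0.8,"z": 0,"ax": 0,"ay": 0,"az": 0},{"grip": -1,"x": 0.5,"y": 0.8,"z": 0,"ax": 0,"ay": 0,"az": 0},{"grip": -1,"x": 0.5,"y": 0.8,"z": 0,"ax": 0,"ay": 0,"az": 0},{"grip": -1,"x": 0.5,"y": 0.8,"z": 0,"ax": 0,"ay": 0,"az": 0},{"grip": -1,"x": 0.5,"y": 0.8,"z": 0,"ax": 0,"ay": 0,"az": 0},{"grip": -1,"x": 0.5,"y": 0.8,"z": 0,"ax": 0,"ay": 0,"az": 0},{"grip": -1,"x": 0.4,"y": 0.6,"z": 0,"ax": 0,"ay": 0,"az": 0},{"grip": -1,"x": 0.2,"y": 0.3,"z": 0,"ax": 0,"ay": 0,"az": 0},{"grip": -1,"x": 0,"y": 0,"z": 0,"ax": 0,"ay": 0,"az": 0},{"grip": -1,"x": 0,"y": 0,"z": 0,"ax": 0,"ay": 0,"az": 0}]'

```text
t: 19.65
ee_pos: [0.6284, 0.0263, 0.2246]
orientation: [[-0.195, 0.981, -0.001], [0.981, 0.195, -0.001], [-0.0, -0.001, -1.0]]
contact_force: [0.1, -0.2, -0.5]
grip_width: 0.997
gripper_force: 0.0
```

```bash
python3 m2.py salt_pot .014 .6285 .026 side
python3 - <<'E'
from fit import *
p=shot('scene')
for n,g in (('pepper_mill',(.457,-.249)),('oil_bottle',(.446,-.347))):
    r=cams.cut_out(p,n)[0]; x,f=fit([(p,np.array(r['pixels']))],n,[*g,0],.004,yaw=False); print(n,np.round(x[:2],4),round(f,3))
E
```

```text
t 19.65 ee [0.6284 0.0263 0.2246] yang 11.23 zax [-0.001 -0.001 -1.   ] j [ -5.  13.  87.  -0.  80. -16.] F [ 0.1 -0.2 -0.5] g 0.997 0.0
salt_pot side [0.6288 0.027 ] 0.136 0.8 [283.5, 203.4, 301.4, 228.6]
pepper_mill [ 0.4555 -0.2521] 0.063
oil_bottle [ 0.446 -0.347] 0.058
```

>>> jog_arm --motion '[{"grip": -1,"x": 0,"y": 0,"z": -0.4,"ax": 0,"ay": 0,"az": 0},{"grip": -1,"x": 0,"y": 0,"z": -0.5,"ax": 0,"ay": 0,"az": 0},{"grip": -1,"x": 0,"y": 0,"z": -0.5,"ax": 0,"ay": 0,"az": 0},{"grip": -1,"x": 0,"y": 0,"z": -0.5,"ax": 0,"ay": 0,"az": 0},{"grip": -1,"x": 0,"y": 0,"z": -0.5,"ax": 0,"ay": 0,"az": 0},{"grip": -1,"x": 0,"y": 0,"z": -0.5,"ax": 0,"ay": 0,"az": 0},{"grip": -1,"x": 0,"y": 0,"z": -0.3,"ax": 0,"ay": 0,"az": 0},{"grip": -1,"x": 0,"y": 0,"z": -0.3,"ax": 0,"ay": 0,"az": 0},{"grip": -1,"x": 0,"y": 0,"z": -0.3,"ax": 0,"ay": 0,"az": 0},{"grip": -1,"x": 0,"y": 0,"z": -0.2,"ax": 0,"ay": 0,"az": 0},{"grip": -1,"x": 0,"y": 0,"z": -0.2,"ax": 0,"ay": 0,"az": 0},{"grip": -1,"x": 0,"y": 0,"z": 0,"ax": 0,"ay": 0,"az": 0}]'

```text
t: 21.1
ee_pos: [0.6282, 0.0271, 0.0559]
orientation: [[-0.195, 0.981, -0.002], [0.981, 0.195, 0.0], [0.0, -0.002, -1.0]]
contact_force: [-0.4, 0.9, -0.1]
grip_width: 0.999
gripper_force: 0.0
```

Run:
```python
from st import *; st()
p=shot('side','s4.png'); a=cv2.imread('pics/s4.png')[100:300,200:420]; cv2.imwrite('pics/s4c.png',cv2.resize(a,None,fx=3,fy=3,interpolation=2)[:600,:660])
```

```text
t 21.1 ee [0.6282 0.0271 0.0559] yang 11.23 zax [-0.002  0.    -1.   ] j [ -5.  23.  94.  -0.  63. -16.] F [-0.4  0.9 -0.1] g 0.999 0.0
```

View pics/s4c.png

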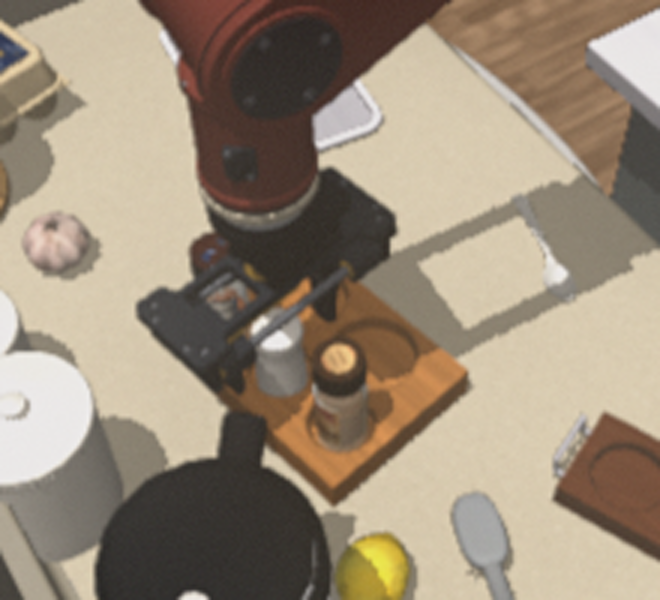

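The side crop shows the fingers straddling the salt pot at (280,350), clear of both jars. I'll close on it.

>>> jog_arm --motion '[{"grip": 1,"x": 0,"y": 0,"z": 0,"ax": 0,"ay": 0,"az": 0},{"grip": 1,"x": 0,"y": 0,"z": 0,"ax": 0,"ay": 0,"az": 0},{"grip": 1,"x": 0,"y": 0,"z": 0,"ax": 0,"ay": 0,"az": 0},{"grip": 1,"x": 0,"y": 0,"z": 0,"ax": 0,"ay": 0,"az": 0},{"grip": 1,"x": 0,"y": 0,"z": 0,"ax": 0,"ay": 0,"az": 0},{"grip": 1,"x": 0,"y": 0,"z": 0,"ax": 0,"ay": 0,"az": 0},{"grip": 1,"x": 0,"y": 0,"z": 0,"ax": 0,"ay": 0,"az": 0},{"grip": 1,"x": 0,"y": 0,"z": 0,"ax": 0,"ay": 0,"az": 0}]' --force 20

```text
t: 21.95
ee_pos: [0.629, 0.0271, 0.0572]
orientation: [[-0.195, 0.981, 0.0], [0.981, 0.195, -0.0], [-0.0, 0.0, -1.0]]
contact_force: [0.2, 0.5, -0.1]
grip_width: 0.455
gripper_force: 19.9
```

>>> jog_arm --motion '[{"grip": 1,"x": 0,"y": 0,"z": 0.2,"ax": 0,"ay": 0,"az": 0},{"grip": 1,"x": 0,"y": 0,"z": 0.4,"ax": 0,"ay": 0,"az": 0},{"grip": 1,"x": 0,"y": 0,"z": 0.6,"ax": 0,"ay": 0,"az": 0},{"grip": 1,"x": 0,"y": 0,"z": 0.6,"ax": 0,"ay": 0,"az": 0},{"grip": 1,"x": 0,"y": 0,"z": 0.6,"ax": 0,"ay": 0,"az": 0},{"grip": 1,"x": 0,"y": 0,"z": 0.4,"ax": 0,"ay": 0,"az": 0},{"grip": 1,"x": 0,"y": 0,"z": 0.3,"ax": 0,"ay": 0,"az": 0},{"grip": 1,"x": -0.2,"y": 0.3,"z": 0,"ax": 0,"ay": 0,"az": 0},{"grip": 1,"x": -0.3,"y": 0.5,"z": 0,"ax": 0,"ay": 0,"az": 0},{"grip": 1,"x": -0.4,"y": 0.5,"z": 0,"ax": 0,"ay": 0,"az": 0.1},{"grip": 1,"x": -0.4,"y": 0.5,"z": 0,"ax": 0,"ay": 0,"az": 0.1},{"grip": 1,"x": -0.4,"y": 0.5,"z": 0,"ax": 0,"ay": 0,"az": 0.1},{"grip": 1,"x": -0.4,"y": 0.5,"z": 0,"ax": 0,"ay": 0,"az": 0.06},{"grip": 1,"x": -0.4,"y": 0.5,"z": 0,"ax": 0,"ay": 0,"az": 0},{"grip": 1,"x": -0.4,"y": 0.5,"z": 0,"ax": 0,"ay": 0,"az": 0},{"grip": 1,"x": -0.4,"y": 0.5,"z": 0,"ax": 0,"ay": 0,"az": 0},{"grip": 1,"x": -0.4,"y": 0.5,"z": 0,"ax": 0,"ay": 0,"az": 0},{"grip": 1,"x": -0.4,"y": 0.5,"z": 0,"ax": 0,"ay": 0,"az": 0},{"grip": 1,"x": -0.24,"y": 0.36,"z": 0,"ax": 0,"ay": 0,"az": 0},{"grip": 1,"x": 0,"y": 0,"z": 0,"ax": 0,"ay": 0,"az": 0}]'

```text
t: 23.95
ee_pos: [0.4524, 0.2552, 0.1796]
orientation: [[-0.378, 0.926, -0.003], [0.926, 0.378, -0.0], [0.001, -0.003, -1.0]]
contact_force: [0.6, 0.8, -1.5]
grip_width: 0.458
gripper_force: 19.9
```

Run:
```python
from fit import *; from st import st
st()
p=shot('side','s5.png')
for n,z,g,y in (('cruet_holder',0,[.443,.284,.388],True),('pepper_pot',.012,[.4304,.3146,0],False),('salt_pot',.138,[.455,.253,0],False)):
    for r in cams.cut_out(p,n)[:1]:
        x,f=fit([(p,np.array(r['pixels']))],n,g,z,yaw=y); print(n,np.round(x,4),round(f,3),round(r['confidence'],2),r['extent'])
a=cv2.imread('pics/s5.png')[150:320,340:520]; cv2.imwrite('pics/s5c.png',cv2.resize(a,None,fx=3.5,fy=3.5,interpolation=2))
```

```text
t 23.95 ee [0.4524 0.2552 0.1796] yang 22.2 zax [-0.003 -0.    -1.   ] j [ 21.   0. 106.   0.  74.  -2.] F [ 0.6  0.8 -1.5] g 0.458 19.9
cruet_holder [0.4436 0.2828 0.3952] 0.306 0.81 [383.2, 238.9, 464.3, 303.7]
pepper_pot [0.4313 0.3144 0.    ] 0.077 0.6 [428.1, 250.7, 451.1, 282.7]
```

View pics/s5c.png

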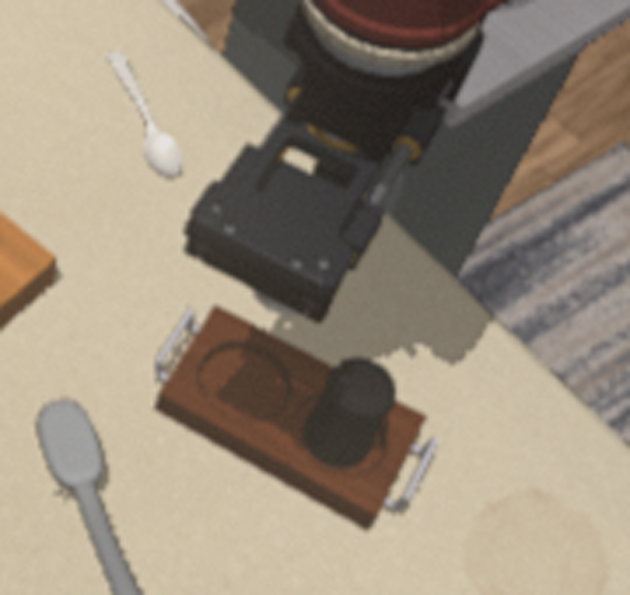

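The side crop shows the gripper above the holder with the salt pot hidden behind it. The free well's rim is centred near crop (243,380), which is full-image (409,259). I'll cross-check that against the fit.

Run:
```python
from fit import *; from st import st
st()
p=shot('side'); print(onz(p,340+243/3.5,150+380/3.5,.024))
import numpy as np
c,s=np.cos(.388),np.sin(.388)
for y in(-.033,):
    X=np.array([[.4429-s*y+.029*np.cos(t)*1,.284+c*y+.029*np.sin(t),.024] for t in np.linspace(0,2*np.pi,9)])
    print(np.round((proj(p,X)-[340,150])*3.5,0).tolist())
p=shot('scene'); 
for n,z,g,y in (('cruet_holder',0,[.443,.284,.388],True),('salt_pot',.137,[.455,.253,0],False)):
    for r in cams.cut_out(p,n)[:1]:
        x,f=fit([(p,np.array(r['pixels']))],n,g,z,yaw=y); print(n,np.round(x,4),round(f,3),round(r['confidence'],2),r['extent'])
```

```text
t 24.15 ee [0.4551 0.253  0.1805] yang 22.02 zax [-0.001 -0.001 -1.   ] j [ 20.   0. 105.  -0.  74.  -2.] F [-0.   0.5 -0. ] g 0.456 19.9
[0.45778732 0.25644018 0.024     ]
[[208.0, 397.0], [240.0, 414.0], [273.0, 409.0], [288.0, 383.0], [277.0, 353.0], [246.0, 337.0], [214.0, 342.0], [198.0, 367.0], [208.0, 397.0]]
cruet_holder [0.4442 0.2851 0.3518] 0.362 0.75 [186.9, 175.4, 252.7, 211.4]
salt_pot [0.4542 0.2515 0.    ] 1.607 0.54 [214.2, 150.2, 230.6, 175.8]
```

>>> jog_arm --motion '[{"grip": 1,"x": 0.02,"y": 0.03,"z": -0.3,"ax": 0,"ay": 0,"az": 0},{"grip": 1,"x": 0,"y": 0,"z": -0.5,"ax": 0,"ay": 0,"az": 0},{"grip": 1,"x": 0,"y": 0,"z": -0.5,"ax": 0,"ay": 0,"az": 0},{"grip": 1,"x": 0,"y": 0,"z": -0.4,"ax": 0,"ay": 0,"az": 0},{"grip": 1,"x": 0,"y": 0,"z": -0.4,"ax": 0,"ay": 0,"az": 0},{"grip": 1,"x": 0,"y": 0,"z": -0.3,"ax": 0,"ay": 0,"az": 0},{"grip": 1,"x": 0,"y": 0,"z": -0.2,"ax": 0,"ay": 0,"az": 0},{"grip": 1,"x": 0,"y": 0,"z": -0.2,"ax": 0,"ay": 0,"az": 0},{"grip": 1,"x": 0,"y": 0,"z": -0.1,"ax": 0,"ay": 0,"az": 0},{"grip": 1,"x": 0,"y": 0,"z": -0.1,"ax": 0,"ay": 0,"az": 0},{"grip": 1,"x": 0,"y": 0,"z": 0,"ax": 0,"ay": 0,"az": 0},{"grip": 1,"x": 0,"y": 0,"z": 0,"ax": 0,"ay": 0,"az": 0}]'

```text
t: 25.55
ee_pos: [0.4564, 0.2548, 0.0615]
orientation: [[-0.375, 0.927, 0.001], [0.927, 0.375, 0.0], [-0.0, 0.001, -1.0]]
contact_force: [-0.0, -0.8, -1.4]
grip_width: 0.458
gripper_force: 19.9
```

>>> jog_arm --motion '[{"grip": 1,"x": 0,"y": 0,"z": -0.08,"ax": 0,"ay": 0,"az": 0},{"grip": 1,"x": 0,"y": 0,"z": -0.05,"ax": 0,"ay": 0,"az": 0},{"grip": 1,"x": 0,"y": 0,"z": -0.03,"ax": 0,"ay": 0,"az": 0},{"grip": 1,"x": 0,"y": 0,"z": 0,"ax": 0,"ay": 0,"az": 0}]'

```text
t: 25.95
ee_pos: [0.4562, 0.2547, 0.0551]
orientation: [[-0.375, 0.927, 0.0], [0.927, 0.375, -0.0], [-0.0, 0.0, -1.0]]
contact_force: [-1.2, -0.4, 2.7]
grip_width: 0.459
gripper_force: 19.9
```

>>> jog_arm --motion '[{"grip": -1,"x": 0,"y": 0,"z": 0,"ax": 0,"ay": 0,"az": 0},{"grip": -1,"x": 0,"y": 0,"z": 0,"ax": 0,"ay": 0,"az": 0},{"grip": -1,"x": 0,"y": 0,"z": 0,"ax": 0,"ay": 0,"az": 0},{"grip": -1,"x": 0,"y": 0,"z": 0,"ax": 0,"ay": 0,"az": 0},{"grip": -1,"x": 0,"y": 0,"z": 0,"ax": 0,"ay": 0,"az": 0},{"grip": -1,"x": 0,"y": 0,"z": 0,"ax": 0,"ay": 0,"az": 0},{"grip": -1,"x": 0,"y": 0,"z": 0.4,"ax": 0,"ay": 0,"az": 0},{"grip": -1,"x": 0,"y": 0,"z": 0.6,"ax": 0,"ay": 0,"az": 0},{"grip": -1,"x": 0,"y": 0,"z": 0.8,"ax": 0,"ay": 0,"az": 0},{"grip": -1,"x": 0,"y": 0,"z": 0.8,"ax": 0,"ay": 0,"az": 0},{"grip": -1,"x": 0,"y": 0,"z": 0.8,"ax": 0,"ay": 0,"az": 0},{"grip": -1,"x": 0,"y": 0,"z": 0.8,"ax": 0,"ay": 0,"az": 0},{"grip": -1,"x": 0,"y": 0,"z": 0.7,"ax": 0,"ay": 0,"az": 0},{"grip": -1,"x": 0,"y": -0.5,"z": 0,"ax": 0,"ay": 0,"az": 0},{"grip": -1,"x": 0,"y": -0.8,"z": 0,"ax": 0,"ay": 0,"az": 0},{"grip": -1,"x": 0,"y": -0.8,"z": 0,"ax": 0,"ay": 0,"az": 0},{"grip": -1,"x": 0,"y": -0.8,"z": 0,"ax": 0,"ay": 0,"az": 0},{"grip": -1,"x": 0,"y": -0.8,"z": 0,"ax": 0,"ay": 0,"az": 0},{"grip": -1,"x": 0,"y": -0.6,"z": 0,"ax": 0,"ay": 0,"az": 0},{"grip": -1,"x": 0,"y": 0,"z": 0,"ax": 0,"ay": 0,"az": 0}]'

```text
t: 27.95
ee_pos: [0.4562, 0.0804, 0.2508]
orientation: [[-0.372, 0.928, 0.0], [0.928, 0.372, -0.001], [-0.001, -0.0, -1.0]]
contact_force: [-0.1, 1.4, -0.5]
grip_width: 1.0
gripper_force: 0.0
```

Run:
```python
from fit import *; from st import st
st()
for c in ('side','scene'):
  p=shot(c,c+'6.png')
  for n,z,g in (('salt_pot',.012,(.456,.2545)),('pepper_pot',.012,(.4304,.3146)),('oil_bottle',.004,(.446,-.347)),('pepper_mill',.004,(.4555,-.252))):
    for r in cams.cut_out(p,n)[:1]:
        x,f=fit([(p,np.array(r['pixels']))],n,[*g,0],z,yaw=False); print(c,n,np.round(x[:2],4),round(f,3),round(r['confidence'],2))
a=cv2.imread('pics/side6.png')[190:320,340:500]; cv2.imwrite('pics/s6c.png',cv2.resize(a,None,fx=3.5,fy=3.5,interpolation=2))
```

```text
t 27.95 ee [0.4562 0.0804 0.2508] yang 21.84 zax [ 0.    -0.001 -1.   ] j [  0. -11. 109.  -0.  83. -22.] F [-0.1  1.4 -0.5] g 1.0 0.0
side salt_pot [0.4559 0.2567] 0.185 0.97
side pepper_pot [0.4297 0.3142] 0.176 0.87
side oil_bottle [ 0.4469 -0.3529] 0.22 0.92
side pepper_mill [ 0.4572 -0.2523] 0.101 0.58
scene salt_pot [0.455  0.2586] 0.256 0.62
scene pepper_pot [0.4305 0.3158] 0.12 0.84
scene oil_bottle [ 0.4461 -0.3469] 0.043 0.69
scene pepper_mill [ 0.4579 -0.251 ] 0.068 0.64
```

View pics/s6c.png

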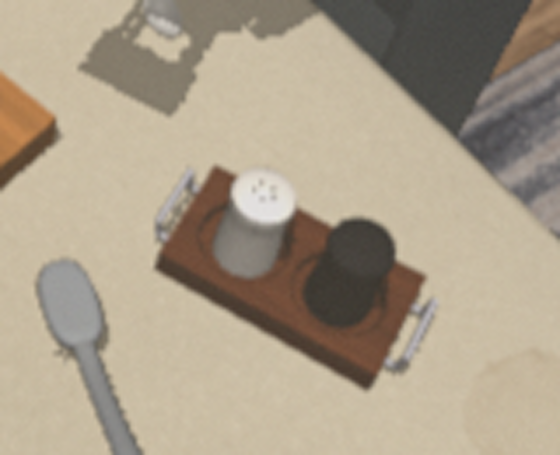

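The side crop shows the salt pot seated upright in the free well at (255,225), next to the pepper pot at (350,270). Next is the bottle.

>>> jog_arm --motion '[{"grip": -1,"x": -0.03,"y": -0.5,"z": 0,"ax": 0,"ay": 0,"az": -0.09},{"grip": -1,"x": -0.03,"y": -0.8,"z": 0,"ax": 0,"ay": 0,"az": -0.09},{"grip": -1,"x": -0.03,"y": -0.9,"z": 0,"ax": 0,"ay": 0,"az": -0.09},{"grip": -1,"x": -0.03,"y": -0.9,"z": 0,"ax": 0,"ay": 0,"az": -0.09},{"grip": -1,"x": -0.03,"y": -0.9,"z": 0,"ax": 0,"ay": 0,"az": 0},{"grip": -1,"x": -0.03,"y": -0.9,"z": 0,"ax": 0,"ay": 0,"az": 0},{"grip": -1,"x": -0.03,"y": -0.9,"z": 0,"ax": 0,"ay": 0,"az": 0},{"grip": -1,"x": -0.02,"y": -0.9,"z": 0,"ax": 0,"ay": 0,"az": 0},{"grip": -1,"x": 0,"y": -0.9,"z": 0,"ax": 0,"ay": 0,"az": 0},{"grip": -1,"x": 0,"y": -0.9,"z": 0,"ax": 0,"ay": 0,"az": 0},{"grip": -1,"x": 0,"y": -0.9,"z": 0,"ax": 0,"ay": 0,"az": 0},{"grip": -1,"x": 0,"y": -0.8,"z": 0,"ax": 0,"ay": 0,"az": 0},{"grip": -1,"x": 0,"y": -0.44,"z": 0,"ax": 0,"ay": 0,"az": 0},{"grip": -1,"x": 0,"y": 0,"z": 0,"ax": 0,"ay": 0,"az": 0},{"grip": -1,"x": 0,"y": 0,"z": 0,"ax": 0,"ay": 0,"az": 0},{"grip": -1,"x": 0,"y": 0,"z": 0,"ax": 0,"ay": 0,"az": 0}]'

```text
t: 30.05
ee_pos: [0.4472, -0.3415, 0.2507]
orientation: [[-0.196, 0.981, -0.0], [0.981, 0.196, 0.001], [0.001, 0.0, -1.0]]
contact_force: [-0.4, -0.4, -0.0]
grip_width: 0.996
gripper_force: 0.0
```

>>> jog_arm --motion '[{"grip": -1,"x": 0,"y": -0.1,"z": 0,"ax": 0,"ay": 0,"az": 0},{"grip": -1,"x": 0,"y": 0,"z": -0.36,"ax": 0,"ay": 0,"az": 0},{"grip": -1,"x": 0,"y": 0,"z": -0.36,"ax": 0,"ay": 0,"az": 0},{"grip": -1,"x": 0,"y": 0,"z": -0.36,"ax": 0,"ay": 0,"az": 0},{"grip": -1,"x": 0,"y": 0,"z": -0.36,"ax": 0,"ay": 0,"az": 0},{"grip": -1,"x": 0,"y": 0,"z": -0.36,"ax": 0,"ay": 0,"az": 0},{"grip": -1,"x": 0,"y": 0,"z": -0.36,"ax": 0,"ay": 0,"az": 0},{"grip": -1,"x": 0,"y": 0,"z": -0.36,"ax": 0,"ay": 0,"az": 0},{"grip": -1,"x": 0,"y": 0,"z": 0,"ax": 0,"ay": 0,"az": 0},{"grip": 1,"x": 0,"y": 0,"z": 0,"ax": 0,"ay": 0,"az": 0},{"grip": 1,"x": 0,"y": 0,"z": 0,"ax": 0,"ay": 0,"az": 0},{"grip": 1,"x": 0,"y": 0,"z": 0,"ax": 0,"ay": 0,"az": 0},{"grip": 1,"x": 0,"y": 0,"z": 0,"ax": 0,"ay": 0,"az": 0},{"grip": 1,"x": 0,"y": 0,"z": 0,"ax": 0,"ay": 0,"az": 0},{"grip": 1,"x": 0,"y": 0,"z": 0,"ax": 0,"ay": 0,"az": 0},{"grip": 1,"x": 0,"y": 0,"z": 0,"ax": 0,"ay": 0,"az": 0},{"grip": 1,"x": 0,"y": 0,"z": 0,"ax": 0,"ay": 0,"az": 0},{"grip": 1,"x": 0,"y": 0,"z": 0,"ax": 0,"ay": 0,"az": 0}]' --force 30

```text
t: 31.85
ee_pos: [0.4471, -0.3469, 0.1499]
orientation: [[-0.195, 0.981, 0.0], [0.981, 0.195, 0.0], [-0.0, 0.0, -1.0]]
contact_force: [1.1, -0.1, -0.3]
grip_width: 0.314
gripper_force: 30.0
```

Run:
```python
from fit import *
p=shot('scene')
for u,v in ((480,285),(540,300),(465,235),(432,225)): print(u,v,np.round(onz(p,u,v,0),3), np.round(onz(p,u,v,.06),3))
```

```text
480 285 [ 0.637 -0.391  0.   ] [ 0.607 -0.386  0.06 ]
540 300 [ 0.691 -0.522 -0.   ] [ 0.657 -0.509  0.06 ]
465 235 [ 0.735 -0.298  0.   ] [ 0.699 -0.298  0.06 ]
432 225 [ 0.708 -0.215  0.   ] [ 0.674 -0.221  0.06 ]
```

>>> jog_arm --motion '[{"grip": 1,"x": 0,"y": 0,"z": 0.15,"ax": 0,"ay": 0,"az": 0},{"grip": 1,"x": 0,"y": 0,"z": 0.3,"ax": 0,"ay": 0,"az": 0},{"grip": 1,"x": 0,"y": 0,"z": 0.4,"ax": 0,"ay": 0,"az": 0},{"grip": 1,"x": 0,"y": 0,"z": 0.3,"ax": 0,"ay": 0,"az": 0},{"grip": 1,"x": 0.2,"y": 0,"z": 0.1,"ax": 0,"ay": 0,"az": 0},{"grip": 1,"x": 0.4,"y": 0,"z": 0,"ax": 0,"ay": 0,"az": 0},{"grip": 1,"x": 0.5,"y": 0.1,"z": 0,"ax": 0,"ay": 0,"az": 0},{"grip": 1,"x": 0.5,"y": 0.15,"z": 0,"ax": 0,"ay": 0,"az": 0},{"grip": 1,"x": 0.5,"y": 0.25,"z": 0,"ax": 0,"ay": 0,"az": 0},{"grip": 1,"x": 0.35,"y": 0.4,"z": 0,"ax": 0,"ay": 0,"az": 0},{"grip": 1,"x": 0.1,"y": 0.5,"z": 0,"ax": 0,"ay": 0,"az": 0}]'

```text
t: 33.0
ee_pos: [0.5504, -0.2904, 0.1999]
orientation: [[-0.195, 0.981, 0.001], [0.981, 0.195, -0.0], [-0.0, 0.001, -1.0]]
contact_force: [-0.8, 0.1, -3.6]
grip_width: 0.318
gripper_force: 30.0
```

>>> jog_arm --motion '[{"grip": 1,"x": 0.06,"y": 0.6,"z": 0,"ax": 0,"ay": 0,"az": 0},{"grip": 1,"x": 0.06,"y": 0.7,"z": 0,"ax": 0,"ay": 0,"az": 0},{"grip": 1,"x": 0.06,"y": 0.7,"z": 0,"ax": 0,"ay": 0,"az": 0},{"grip": 1,"x": 0.06,"y": 0.7,"z": 0,"ax": 0,"ay": 0,"az": 0},{"grip": 1,"x": 0.06,"y": 0.7,"z": 0,"ax": 0,"ay": 0,"az": 0},{"grip": 1,"x": 0.06,"y": 0.7,"z": 0,"ax": 0,"ay": 0,"az": 0},{"grip": 1,"x": 0.06,"y": 0.7,"z": 0,"ax": 0,"ay": 0,"az": 0},{"grip": 1,"x": 0.06,"y": 0.7,"z": 0,"ax": 0,"ay": 0,"az": 0},{"grip": 1,"x": 0.06,"y": 0.6,"z": 0,"ax": 0,"ay": 0,"az": 0},{"grip": 1,"x": 0.05,"y": 0.4,"z": 0,"ax": 0,"ay": 0,"az": 0},{"grip": 1,"x": 0.05,"y": 0.2,"z": 0,"ax": 0,"ay": 0,"az": 0},{"grip": 1,"x": 0,"y": 0,"z": 0,"ax": 0,"ay": 0,"az": 0},{"grip": 1,"x": 0,"y": 0,"z": 0,"ax": 0,"ay": 0,"az": 0},{"grip": 1,"x": 0,"y": 0,"z": 0,"ax": 0,"ay": 0,"az": 0}]'

```text
t: 34.4
ee_pos: [0.5745, -0.024, 0.1999]
orientation: [[-0.194, 0.981, -0.0], [0.981, 0.194, -0.0], [-0.0, -0.0, -1.0]]
contact_force: [-0.7, 0.0, -2.8]
grip_width: 0.314
gripper_force: 30.0
```

>>> jog_arm --motion '[{"grip": 1,"x": 0.01,"y": 0.03,"z": -0.2,"ax": 0,"ay": 0,"az": 0},{"grip": 1,"x": 0,"y": 0,"z": -0.25,"ax": 0,"ay": 0,"az": 0},{"grip": 1,"x": 0,"y": 0,"z": -0.2,"ax": 0,"ay": 0,"az": 0},{"grip": 1,"x": 0,"y": 0,"z": -0.15,"ax": 0,"ay": 0,"az": 0},{"grip": 1,"x": 0,"y": 0,"z": -0.1,"ax": 0,"ay": 0,"az": 0},{"grip": 1,"x": 0,"y": 0,"z": -0.07,"ax": 0,"ay": 0,"az": 0},{"grip": 1,"x": 0,"y": 0,"z": -0.03,"ax": 0,"ay": 0,"az": 0},{"grip": 1,"x": 0,"y": 0,"z": 0,"ax": 0,"ay": 0,"az": 0},{"grip": 1,"x": 0,"y": 0,"z": 0,"ax": 0,"ay": 0,"az": 0}]'

```text
t: 35.3
ee_pos: [0.5752, -0.0217, 0.1603]
orientation: [[-0.195, 0.981, 0.001], [0.981, 0.195, -0.0], [-0.0, 0.001, -1.0]]
contact_force: [0.5, 0.0, -3.4]
grip_width: 0.316
gripper_force: 30.0
```

>>> jog_arm --motion '[{"grip": 1,"x": 0,"y": 0,"z": -0.03,"ax": 0,"ay": 0,"az": 0},{"grip": 1,"x": 0,"y": 0,"z": 0,"ax": 0,"ay": 0,"az": 0}]'

```text
t: 35.5
ee_pos: [0.5756, -0.0218, 0.1599]
orientation: [[-0.195, 0.981, 0.002], [0.981, 0.195, -0.0], [-0.001, 0.002, -1.0]]
contact_force: [-0.7, 0.4, 2.7]
grip_width: 0.319
gripper_force: 30.0
```

>>> jog_arm --motion '[{"grip": -1,"x": 0,"y": 0,"z": 0,"ax": 0,"ay": 0,"az": 0},{"grip": -1,"x": 0,"y": 0,"z": 0,"ax": 0,"ay": 0,"az": 0},{"grip": -1,"x": 0,"y": 0,"z": 0,"ax": 0,"ay": 0,"az": 0},{"grip": -1,"x": 0,"y": 0,"z": 0,"ax": 0,"ay": 0,"az": 0},{"grip": -1,"x": 0,"y": 0,"z": 0,"ax": 0,"ay": 0,"az": 0},{"grip": -1,"x": 0,"y": 0,"z": 0,"ax": 0,"ay": 0,"az": 0},{"grip": -1,"x": 0,"y": 0,"z": 0.3,"ax": 0,"ay": 0,"az": 0},{"grip": -1,"x": 0,"y": 0,"z": 0.5,"ax": 0,"ay": 0,"az": 0},{"grip": -1,"x": 0,"y": 0,"z": 0.7,"ax": 0,"ay": 0,"az": 0},{"grip": -1,"x": 0,"y": 0,"z": 0.7,"ax": 0,"ay": 0,"az": 0},{"grip": -1,"x": -0.35,"y": -0.6,"z": 0,"ax": 0,"ay": 0,"az": 0},{"grip": -1,"x": -0.4,"y": -0.8,"z": 0,"ax": 0,"ay": 0,"az": 0},{"grip": -1,"x": -0.4,"y": -0.8,"z": 0,"ax": 0,"ay": 0,"az": 0},{"grip": -1,"x": -0.4,"y": -0.8,"z": 0,"ax": 0,"ay": 0,"az": 0},{"grip": -1,"x": -0.4,"y": -0.8,"z": 0,"ax": 0,"ay": 0,"az": 0},{"grip": -1,"x": -0.4,"y": -0.8,"z": 0,"ax": 0,"ay": 0,"az": 0},{"grip": -1,"x": -0.4,"y": -0.7,"z": 0,"ax": 0,"ay": 0,"az": 0},{"grip": -1,"x": -0.2,"y": -0.4,"z": 0,"ax": 0,"ay": 0,"az": 0},{"grip": -1,"x": 0,"y": 0,"z": 0,"ax": 0,"ay": 0,"az": 0},{"grip": -1,"x": 0,"y": 0,"z": 0,"ax": 0,"ay": 0,"az": 0}]'

```text
t: 37.5
ee_pos: [0.4571, -0.2498, 0.2475]
orientation: [[-0.194, 0.981, 0.001], [0.981, 0.194, -0.0], [-0.0, 0.001, -1.0]]
contact_force: [0.2, -0.1, -0.1]
grip_width: 0.999
gripper_force: 0.0
```

Run:
```python
from fit import *; from st import st
st()
for c in ('side','scene'):
  p=shot(c,c+'7.png')
  for n,z,g in (('oil_bottle',.014,(.575,-.022)),('pepper_mill',.004,(.457,-.251))):
    for r in cams.cut_out(p,n)[:1]:
        x,f=fit([(p,np.array(r['pixels']))],n,[*g,0],z,yaw=False); print(c,n,np.round(x[:2],4),round(f,3),round(r['confidence'],2))
a=cv2.imread('pics/side7.png')[50:280,200:420]; cv2.imwrite('pics/s7c.png',cv2.resize(a,None,fx=2.5,fy=2.5,interpolation=2))
```

```text
t 37.5 ee [ 0.4571 -0.2498  0.2475] yang 11.16 zax [ 0.001 -0.    -1.   ] j [-37.  -3. 101.   0.  82. -49.] F [ 0.2 -0.1 -0.1] g 0.999 0.0
side oil_bottle [ 0.5743 -0.0257] 0.107 0.64
side pepper_mill [ 0.4553 -0.2557] 0.221 0.89
scene pepper_mill [ 0.4585 -0.2506] 1.108 0.87
```

View pics/s7c.png

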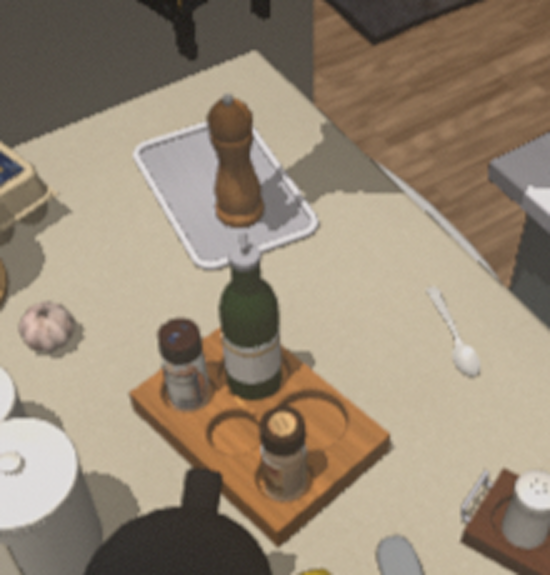

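The side crop shows the bottle back in its well at (250,330) and the mill alone on the tray at (238,165). I'll grip the mill.

>>> jog_arm --motion '[{"grip": -1,"x": 0,"y": 0.02,"z": -0.3,"ax": 0,"ay": 0,"az": 0},{"grip": -1,"x": 0,"y": 0,"z": -0.4,"ax": 0,"ay": 0,"az": 0},{"grip": -1,"x": 0,"y": 0,"z": -0.4,"ax": 0,"ay": 0,"az": 0},{"grip": -1,"x": 0,"y": 0,"z": -0.4,"ax": 0,"ay": 0,"az": 0},{"grip": -1,"x": 0,"y": 0,"z": -0.4,"ax": 0,"ay": 0,"az": 0},{"grip": -1,"x": 0,"y": 0,"z": -0.4,"ax": 0,"ay": 0,"az": 0},{"grip": -1,"x": 0,"y": 0,"z": -0.4,"ax": 0,"ay": 0,"az": 0},{"grip": -1,"x": 0,"y": 0,"z": -0.33,"ax": 0,"ay": 0,"az": 0},{"grip": -1,"x": 0,"y": 0,"z": 0,"ax": 0,"ay": 0,"az": 0},{"grip": 1,"x": 0,"y": 0,"z": 0,"ax": 0,"ay": 0,"az": 0},{"grip": 1,"x": 0,"y": 0,"z": 0,"ax": 0,"ay": 0,"az": 0},{"grip": 1,"x": 0,"y": 0,"z": 0,"ax": 0,"ay": 0,"az": 0},{"grip": 1,"x": 0,"y": 0,"z": 0,"ax": 0,"ay": 0,"az": 0},{"grip": 1,"x": 0,"y": 0,"z": 0,"ax": 0,"ay": 0,"az": 0},{"grip": 1,"x": 0,"y": 0,"z": 0,"ax": 0,"ay": 0,"az": 0},{"grip": 1,"x": 0,"y": 0,"z": 0,"ax": 0,"ay": 0,"az": 0},{"grip": 1,"x": 0,"y": 0,"z": 0,"ax": 0,"ay": 0,"az": 0}]'

```text
t: 39.5
ee_pos: [0.4571, -0.249, 0.1258]
orientation: [[-0.195, 0.981, 0.0], [0.981, 0.195, -0.0], [-0.0, 0.0, -1.0]]
contact_force: [0.6, -0.0, 1.9]
grip_width: 0.548
gripper_force: 30.0
```

>>> jog_arm --motion '[{"grip": 1,"x": 0,"y": 0,"z": 0.15,"ax": 0,"ay": 0,"az": 0},{"grip": 1,"x": 0,"y": 0,"z": 0.3,"ax": 0,"ay": 0,"az": 0},{"grip": 1,"x": 0,"y": 0,"z": 0.4,"ax": 0,"ay": 0,"az": 0},{"grip": 1,"x": 0,"y": 0,"z": 0.4,"ax": 0,"ay": 0,"az": 0},{"grip": 1,"x": 0,"y": 0.2,"z": 0.2,"ax": 0,"ay": 0,"az": 0},{"grip": 1,"x": 0,"y": 0.5,"z": 0,"ax": 0,"ay": 0,"az": 0},{"grip": 1,"x": 0,"y": 0.7,"z": 0,"ax": 0,"ay": 0,"az": 0},{"grip": 1,"x": 0,"y": 0.7,"z": 0,"ax": 0,"ay": 0,"az": 0},{"grip": 1,"x": 0,"y": 0.7,"z": 0,"ax": 0,"ay": 0,"az": 0},{"grip": 1,"x": 0,"y": 0.7,"z": 0,"ax": 0,"ay": 0,"az": 0},{"grip": 1,"x": 0,"y": 0.7,"z": 0,"ax": 0,"ay": 0,"az": 0},{"grip": 1,"x": 0,"y": 0.7,"z": 0,"ax": 0,"ay": 0,"az": 0},{"grip": 1,"x": 0,"y": 0.7,"z": 0,"ax": 0,"ay": 0,"az": 0},{"grip": 1,"x": 0,"y": 0.7,"z": 0,"ax": 0,"ay": 0,"az": 0},{"grip": 1,"x": 0,"y": 0.6,"z": 0,"ax": 0,"ay": 0,"az": 0},{"grip": 1,"x": 0.1,"y": 0.5,"z": 0,"ax": 0,"ay": 0,"az": 0},{"grip": 1,"x": 0.2,"y": 0.2,"z": 0,"ax": 0,"ay": 0,"az": 0},{"grip": 1,"x": 0.3,"y": 0.1,"z": 0,"ax": 0,"ay": 0,"az": 0},{"grip": 1,"x": 0,"y": 0,"z": 0,"ax": 0,"ay": 0,"az": 0}]'

```text
t: 41.4
ee_pos: [0.4821, 0.0593, 0.1838]
orientation: [[-0.196, 0.981, 0.001], [0.981, 0.196, -0.0], [-0.0, 0.001, -1.0]]
contact_force: [0.3, 0.1, -2.3]
grip_width: 0.547
gripper_force: 30.0
```

>>> jog_arm --motion '[{"grip": 1,"x": 0.2,"y": 0,"z": 0,"ax": 0,"ay": 0,"az": 0},{"grip": 1,"x": 0.4,"y": 0,"z": 0,"ax": 0,"ay": 0,"az": 0},{"grip": 1,"x": 0.5,"y": 0,"z": 0,"ax": 0,"ay": 0,"az": 0},{"grip": 1,"x": 0.4,"y": 0,"z": 0,"ax": 0,"ay": 0,"az": 0},{"grip": 1,"x": 0.3,"y": 0,"z": 0,"ax": 0,"ay": 0,"az": 0},{"grip": 1,"x": 0.2,"y": 0,"z": 0,"ax": 0,"ay": 0,"az": 0},{"grip": 1,"x": 0,"y": 0,"z": 0,"ax": 0,"ay": 0,"az": 0},{"grip": 1,"x": 0,"y": 0,"z": 0,"ax": 0,"ay": 0,"az": 0},{"grip": 1,"x": 0,"y": 0,"z": 0,"ax": 0,"ay": 0,"az": 0}]'

```text
t: 42.3
ee_pos: [0.5603, 0.059, 0.1834]
orientation: [[-0.195, 0.981, -0.001], [0.981, 0.195, -0.0], [0.0, -0.001, -1.0]]
contact_force: [-0.8, 1.1, -2.5]
grip_width: 0.546
gripper_force: 30.0
```

Descend 47.5 mm to 0.136.

>>> jog_arm --motion '[{"grip": 1,"x": 0.01,"y": 0,"z": -0.2,"ax": 0,"ay": 0,"az": 0},{"grip": 1,"x": 0,"y": 0,"z": -0.3,"ax": 0,"ay": 0,"az": 0},{"grip": 1,"x": 0,"y": 0,"z": -0.25,"ax": 0,"ay": 0,"az": 0},{"grip": 1,"x": 0,"y": 0,"z": -0.15,"ax": 0,"ay": 0,"az": 0},{"grip": 1,"x": 0,"y": 0,"z": -0.1,"ax": 0,"ay": 0,"az": 0},{"grip": 1,"x": 0,"y": 0,"z": -0.1,"ax": 0,"ay": 0,"az": 0},{"grip": 1,"x": 0,"y": 0,"z": -0.06,"ax": 0,"ay": 0,"az": 0},{"grip": 1,"x": 0,"y": 0,"z": 0,"ax": 0,"ay": 0,"az": 0},{"grip": 1,"x": 0,"y": 0,"z": 0,"ax": 0,"ay": 0,"az": 0}]'

```text
t: 43.2
ee_pos: [0.5616, 0.0591, 0.1374]
orientation: [[-0.195, 0.981, 0.0], [0.981, 0.195, -0.0], [-0.0, 0.0, -1.0]]
contact_force: [0.3, 0.6, -2.3]
grip_width: 0.542
gripper_force: 30.0
```

>>> jog_arm --motion '[{"grip": 1,"x": 0,"y": 0,"z": -0.03,"ax": 0,"ay": 0,"az": 0},{"grip": 1,"x": 0,"y": 0,"z": -0.01,"ax": 0,"ay": 0,"az": 0},{"grip": 1,"x": 0,"y": 0,"z": 0,"ax": 0,"ay": 0,"az": 0}]'

```text
t: 43.5
ee_pos: [0.5616, 0.0591, 0.1359]
orientation: [[-0.195, 0.981, 0.001], [0.981, 0.195, -0.0], [-0.0, 0.001, -1.0]]
contact_force: [0.3, 0.1, -1.4]
grip_width: 0.549
gripper_force: 30.0
```

>>> jog_arm --motion '[{"grip": 1,"x": 0,"y": 0,"z": -0.015,"ax": 0,"ay": 0,"az": 0},{"grip": 1,"x": 0,"y": 0,"z": 0,"ax": 0,"ay": 0,"az": 0},{"grip": -1,"x": 0,"y": 0,"z": 0,"ax": 0,"ay": 0,"az": 0},{"grip": -1,"x": 0,"y": 0,"z": 0,"ax": 0,"ay": 0,"az": 0},{"grip": -1,"x": 0,"y": 0,"z": 0,"ax": 0,"ay": 0,"az": 0},{"grip": -1,"x": 0,"y": 0,"z": 0,"ax": 0,"ay": 0,"az": 0},{"grip": -1,"x": 0,"y": 0,"z": 0,"ax": 0,"ay": 0,"az": 0},{"grip": -1,"x": 0,"y": 0,"z": 0,"ax": 0,"ay": 0,"az": 0},{"grip": -1,"x": 0,"y": 0,"z": 0.3,"ax": 0,"ay": 0,"az": 0},{"grip": -1,"x": 0,"y": 0,"z": 0.5,"ax": 0,"ay": 0,"az": 0},{"grip": -1,"x": 0,"y": 0,"z": 0.7,"ax": 0,"ay": 0,"az": 0},{"grip": -1,"x": 0,"y": 0,"z": 0.8,"ax": 0,"ay": 0,"az": 0},{"grip": -1,"x": 0,"y": 0,"z": 0.8,"ax": 0,"ay": 0,"az": 0},{"grip": -1,"x": -0.5,"y": 0,"z": 0.3,"ax": 0,"ay": 0,"az": 0},{"grip": -1,"x": -0.7,"y": 0,"z": 0,"ax": 0,"ay": 0,"az": 0},{"grip": -1,"x": -0.7,"y": 0,"z": 0,"ax": 0,"ay": 0,"az": 0},{"grip": -1,"x": -0.7,"y": 0,"z": 0,"ax": 0,"ay": 0,"az": 0},{"grip": -1,"x": -0.4,"y": 0,"z": 0,"ax": 0,"ay": 0,"az": 0},{"grip": -1,"x": 0,"y": 0,"z": 0,"ax": 0,"ay": 0,"az": 0},{"grip": -1,"x": 0,"y": 0,"z": 0,"ax": 0,"ay": 0,"az": 0}]'

```text
t: 45.5
ee_pos: [0.4419, 0.0591, 0.272]
orientation: [[-0.195, 0.981, 0.002], [0.981, 0.195, -0.0], [-0.001, 0.002, -1.0]]
contact_force: [0.9, -0.4, -0.9]
grip_width: 1.002
gripper_force: 0.0
```

Run:
```python
from fit import *; from st import st
st()
p=shot('side','side8.png')
for n,z,g in (('oil_bottle',.014,(.575,-.022)),('pepper_mill',.014,(.561,.058)),('salt_pot',.012,(.456,.2545)),('pepper_pot',.012,(.4304,.3146)),('spice_jar_brown',.014,(.6135,.0941)),('spice_jar_blue',.014,(.6419,-.0417))):
    for r in cams.cut_out(p,n)[:1]:
        x,f=fit([(p,np.array(r['pixels']))],n,[*g,0],z,yaw=False); print(n,np.round(x[:2],4),round(f,3),round(r['confidence'],2))
a=cv2.imread('pics/side8.png')[100:310,240:480]; cv2.imwrite('pics/s8c.png',cv2.resize(a,None,fx=2.8,fy=2.8,interpolation=2))
```

```text
t 45.5 ee [0.4419 0.0591 0.272 ] yang 11.22 zax [ 0.002 -0.    -1.   ] j [ -3. -15. 109.   0.  85. -14.] F [ 0.9 -0.4 -0.9] g 1.002 0.0
oil_bottle [ 0.5745 -0.0258] 0.054 0.58
pepper_mill [0.558  0.0511] 0.418 0.6
salt_pot [0.4569 0.2561] 0.139 0.85
pepper_pot [0.4314 0.3144] 0.078 0.81
spice_jar_brown [0.6157 0.0995] 0.12 0.98
spice_jar_blue [ 0.6405 -0.0426] 0.122 0.71
```

View pics/s8c.png

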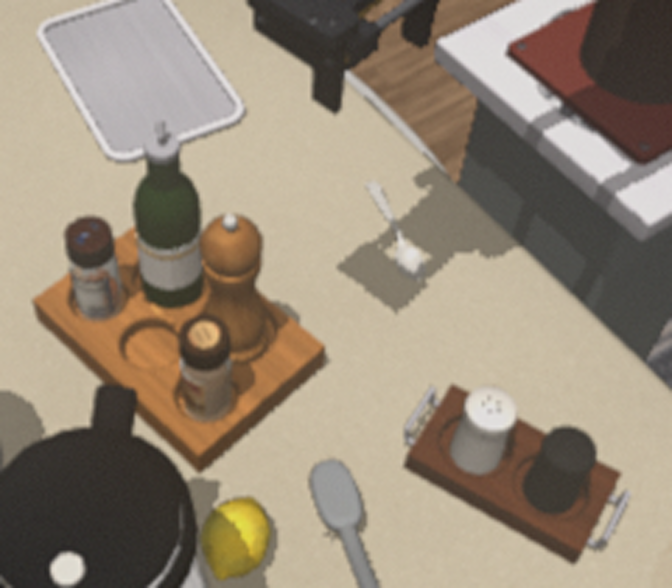

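The side crop shows the bottle at (168,230) and the mill at (235,285) upright in their wells. The salt pot is at (485,430) beside the pepper pot, the jars are in place and the arm is clear, so I'll hand in.

```bash
python3 -c "
from cell import order
print(order.sign_off())"
```

```text
the job is handed in; nothing more can be done
None
```

The job is handed in, with no verdict shown: the salt pot is seated beside the pepper pot, and the bottle and mill are back in their own wells. The last picture shows everything upright, though the mill's final position was checked only by eye because its camera fit was poor.

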